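# Clamp the night vials and stow the pill organizer

### The arm

A 7-joint arm with a two-finger parallel gripper is mounted at the origin on the work surface. World frame = base frame: x ahead of the robot, y to its left, z up, the work surface at z = 0. Lengths are in m, angles in rad, forces in N, time in s.
With the tool pointing down it reaches from about 0.425 to 0.925 m from the base axis. Payload 6.8 kg.
Tool frame: the origin (TCP) lies at the very end of the fingers, on their centre line; the grasp point (between the pads) lies 19 mm behind it; z points along the fingers, x is the direction in which the jaws open and shut, and the axes are right-handed (so a half turn about z gives the same grasp; the last joint's range is limited). The gripper opens to 85 mm and grips with 20 to 120 N. Pads are 22 mm wide; open, the fingers measure 114 mm over their backs; the gripper's body (76 mm by 85 mm) begins 54 mm behind the grasp point. The pads swing forward as they close: fully open they stand 13 mm farther back than shut.
Start: joints at [-1.346, 0.477, 0.022, 1.555, -0.011, 1.109, -0.083], TCP at [0.221, 0.638, 0.231] pointing down, gripper open.
Joint ranges: [-2.96, 2.96], [-0.34, 2.1], [-1.41, 1.46], [0.24, 2.44], [-1.37, 4.51], [0.17, 1.92], [-2.96, 2.96]. Speed limits (rad/s): [2.39, 2.39, 3.14, 3.14, 3.14, 3.14, 3.14].

### API

Orientations are given as a rotation vector (axis times angle).
In Python, from bench import * gives the robot as it stands.
- The arm moves only by the tool servo_tool, never from a script. Its argument "increments" is one flat list of numbers, 7 for each row, row after row: the shift along the tool's x, y, z in mm, then the turn, a rotation vector about the tool's x, y, z in rad, then the finger opening in mm, from 0 to 85.4. In form: [tx, ty, tz, wx, wy, wz, fingers, tx, ty, tz, wx, wy, wz, fingers, ...]. A call has exactly 8 rows; each row shifts and turns the commanded pose from where the row before left it, along the tool's axes as they then stand; what a row does not reach is not made up. A row lasts 1/8 s, in which the tool goes at most 62.5 mm and 10.7 degrees, less where a joint would pass 70% of its speed; a pose out of reach is approached as far as the arm can. A call is refused whole if a number of a shift passes 62.5 or a number of a turn 0.188, either way. A call with a gripper value outside its range is refused whole. The fingers move at their own pace and stop on an object; "squeeze" is the grip in N (left out, the last holds). Time passes only in rows, so rows that do not move let the fingers close, or fill a call up. It gives the time, the measured TCP pose, the force and the opening at its end, in the units of the state.
- get_obs(): the state, without advancing time (a new reading comes with each control period).
- grab_frame(name): name is "side" or "top"; returns (picture, depth): 400x640x3 uint8, red, green, blue; 400x640 float32, m along the optical axis (not along the pixel's ray), 0 where there is no reading.
- calibration(name): a dict with "fx", "fy", "cx", "cy" (pixels), "k1" (the pictures are not rectified: a ray, as slopes to the right and down, at radius r is drawn at 1 + k1 r^2 times it, then the intrinsics apply), "eye" and "orientation" of the camera in the world. Camera axes: x right, y up, looking along -z (the intrinsics and any distortion apply to the point x, -y, -z); pixel columns grow to the right and rows downward; lengths in m; the calibration is good to about 2 mm. A picture is of the moment at which its call begins. calibration takes no time and is no camera call.
- hand_in(): hands the job in, once; it reports no verdict.
The state is a dict: "clock": time; "joints": joint angles; "qvel": joint speeds; "tau": joint torques, N m; "tcp_pos": TCP position; "orientation": TCP orientation; "contact_force": force on the tool from outside, world axes, zero at the start; "moment": the same for the moment, N m; "grip_width": finger opening in m.
Only numpy, scipy, OpenCV 4.12 (cv2) and the standard library are available. Lean on these libraries where they do the work, as an engineer would, in place of code of your own. Each camera call takes 0.05 s, during which the arm holds its last target.

### The job

The brown vials have to be held safe for the morning count. Wind the clamp's jaw right back, then lift every brown vial out of the lock drawer, stand them all upright in the bay between the blue fence and the jaw while the jaw is still wide open, and crank the jaw in until it holds every vial firmly against the fence. The blue weekly organizer goes into the drawer, sitting flat on its floor; the white jar with the green cap stays upright in the drawer, and the steel pill crusher, glass rod and medicine cup are to be left where they are.

Things in the scene. Friction and masses are not known exactly. Their poses are not given: they have to be found in the camera images.
- vial1: brown glass vial, 44 mm diameter straight body 66 mm tall, black 32 mm cap on top (78 mm in all), weighted with a 12 mm steel foot of the same diameter (centre of mass about 17 mm up), 85 to 170 g. Origin at the centre of its underside, z up its axis. Stands in the drawer at the start; 2 to 4 vials are there
- vial2: brown glass vial, 44 mm diameter straight body 66 mm tall, black 32 mm cap on top (78 mm in all), weighted with a 12 mm steel foot of the same diameter (centre of mass about 17 mm up), 85 to 170 g. Origin at the centre of its underside, z up its axis. Stands in the drawer at the start; 2 to 4 vials are there
- vial3: brown glass vial, 44 mm diameter straight body 66 mm tall, black 32 mm cap on top (78 mm in all), weighted with a 12 mm steel foot of the same diameter (centre of mass about 17 mm up), 85 to 170 g. Origin at the centre of its underside, z up its axis. Stands in the drawer at the start; 2 to 4 vials are there
- vial4: brown glass vial, 44 mm diameter straight body 66 mm tall, black 32 mm cap on top (78 mm in all), weighted with a 12 mm steel foot of the same diameter (centre of mass about 17 mm up), 85 to 170 g. Origin at the centre of its underside, z up its axis. Stands in the drawer at the start; 2 to 4 vials are there
- jar: squat white plastic jar with a green cap, 54 mm diameter, 43 mm tall, 150 g, standing in the drawer; it stays there. Origin at the centre of its underside
- drawer: fixed cream enamel open-topped drawer, outside 220 (its x) x 310 (its y) x 50 mm tall, walls and floor 5 mm; its flat lid is folded back beyond its +x side and lies 48 mm above the worktop, out to x = 262 mm (hasp to 285). Origin at the centre of its underside, z up. Vials and jar stand on its floor, at x about -50 or +50 and y about -95, 0, 60 or 95 mm, in any order
- clamp: fixed crank clamp. Base plate 260 (x) x 270 (y) mm, top 8 mm above the worktop; origin on the worktop, z up. Blue fence along x, inner face y = 110 mm, outer 125. Jaw face y = 32 mm when fully open. Vials stand on the base plate in the 78 mm bay between, room for four in a row along x. Grey gearbox at x -45..45, y -135..-45 mm, 45 mm tall, crank on top
- fence (a point): middle of the blue fence's inner face; the fence is 240 mm long (clamp's x) and its top 40 mm above the worktop
- jaw (a joint): how far the jaw has slid from fully open towards the fence, m: 0 = right back, 0.048 = its limit; about 0.034 when it meets 44 mm vials standing against the fence. Starts too far in for the vials to fit
- jaw_face (a point): middle of the rubber face of the sliding jaw, which is 236 mm long (clamp's x), its top 39 mm above the worktop, and slides along the clamp's +y towards the fence
- crank (a joint): angle of the crank, rad, 0 = jaw fully open (crank arm then points along the clamp's +x), grows clockwise seen from above, limit 9.6. Geared to the jaw: 5 mm per rad, clockwise closes. Friction about 0.1 N m (some 2 to 3 N at the knob); 10 to 15 N at the knob clamps well; it stays where it is left and self-holds the clamping force
- crank_axis (a point): point on the crank's vertical axis, 100 mm above the worktop (at the clamp's x = 0, y = -90 mm)
- crank_knob (a point): top of the crank's black upright knob, 22 mm diameter, 40 mm tall, spinning freely on the crank arm, 45 mm from the axis; its top is 100 mm above the worktop, the steel crank arm below it ends at 59 mm
- organizer: blue weekly pill organizer, box 150 (its x) x 45 (y) x 38 mm tall with a carry fin on top, 100 mm long (x) and 12 mm thick (y), up to 71 mm; 140 g. Origin at the centre of its underside, z up. Lies on the worktop between drawer and clamp; pinch it by the fin
- crusher: steel pill crusher with a twist bar on top, 48 mm diameter, 88 mm tall, bystander
- rod: rubber-tipped glass stirring rod lying flat, 170 mm long, 10 mm thick, bystander near the robot
- medcup: small white medicine cup, 56 mm wide, 45 mm tall, bystander

How it is judged:
By the outcome, as a careful person would: the job done as asked, in the order asked, and still so for the second after the job is handed in, with the robot touching nothing.
Of vial1, vial2, vial3, vial4 only 2 to 4 are there at a start; the rules pass over those that are not, and their reading is None.
At some moment in a run one of vial1, vial2, vial3, vial4, organizer may be knocked a few centimetres aside while the robot is not near it.
It also fails if it takes over 210 s, if anything falls off the work surface, if the arm or the gripper's body presses on something with over 40 N, if the wrist force passes 120 N, or if a joint passes its speed limit or range.

## Working session

There is one attempt and no reset: what is moved stays moved. The work goes in short steps, Python scripts to look and compute and a tool call to move; the robot and the scene stay as the last step left them, time stands still between calls to the robot, and variables do not carry over. Pictures are saved under pics/ and viewed, and the job is handed in when it is done.

Besides the shell and the picture viewer there is one more tool, called after "Emit:" as name(argument=value, ...) on one line, values as JSON. servo_tool: Moves the arm, as the interface text tells. Its arguments: {"type":"object","properties":{"increments":{"type":"array","items":{"type":"number"}},"squeeze":{"type":"number"}},"required":["increments"]}

```bash
ls; mkdir -p pics; python3 - <<'E'
from bench import *
import cv2
print(get_obs())
for n in("side","top"):
    p,d=grab_frame(n); cv2.imwrite(f"pics/{n}0.png",p[:,:,::-1]); print(calibration(n), d.min(),d.max())
    import numpy as np; np.savez(f"{n}0.npz",p=p,d=d)
E
```

```text
pics
{'clock': 0.0, 'joints': array([-1.3461215 ,  0.47784314,  0.02237484,  1.55644552, -0.01145936,
        1.10926542, -0.08309095]), 'qvel': array([ 3.95339105e-04,  5.76457661e-05, -1.62975890e-04, -5.25766574e-04,
        5.32441257e-05, -1.14049725e-03, -3.37608782e-04]), 'tau': array([-1.00338426e-06, -5.96441317e+01,  1.60757158e+00, -2.81188685e+01,
        1.23377703e-02,  9.19958402e-03, -9.65452891e-07]), 'tcp_pos': array([0.22035615, 0.63740647, 0.23030005]), 'orientation': array([ 2.55767490e+00,  1.82216414e+00, -2.15883377e-03]), 'contact_force': array([-0.21803834,  0.29507927,  1.0136172 ]), 'moment': array([0.00432563, 0.06574853, 0.00814395]), 'grip_width': 0.08562385979757435}
{'fx': 407.3642221403749, 'fy': 407.3642221403749, 'cx': 321.08466294969986, 'cy': 197.19027404960636, 'k1': -0.05679265244576406, 'eye': array([ 0.15917905, -0.59234043,  0.63925797]), 'orientation': array([ 0.92027698, -0.30052093, -0.55696308])} 0.0 3.2201593
{'fx': 396.3143546101148, 'fy': 396.3143546101148, 'cx': 321.69221064782187, 'cy': 201.26450975352714, 'k1': -0.08211774912617413, 'eye': array([0.51083251, 0.0036477 , 0.90616533]), 'orientation': array([ 0.08713092, -0.05161303, -1.60064233])} 0.0 1.7975699
```

View pics/top0.png

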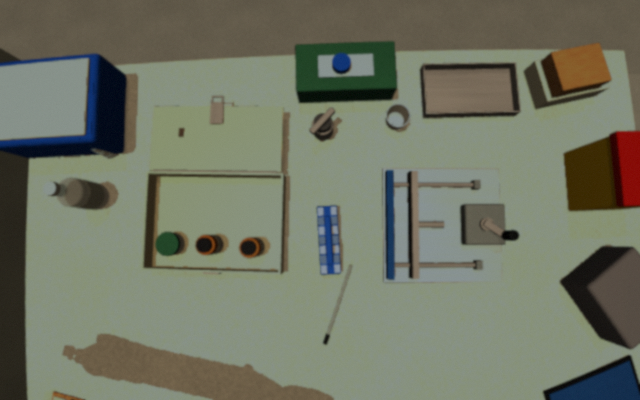

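View pics/side0.png

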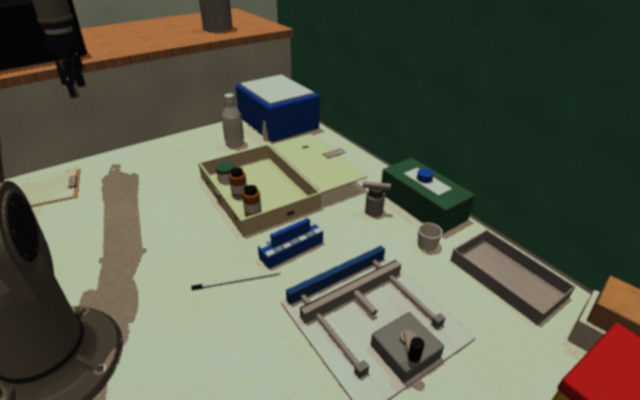

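```bash
cat > h.py <<'E'
import numpy as np, cv2
from scipy.spatial.transform import Rotation as R
from bench import *
def ray(n,uv):
    c=calibration(n); K=np.array([[c['fx'],0,c['cx']],[0,c['fy'],c['cy']],[0,0,1]])
    s=cv2.undistortPoints(np.array(uv,float).reshape(-1,1,2),K,np.array([c['k1'],0,0,0,0])).reshape(-1,2)
    d=np.c_[s[:,0],-s[:,1],-np.ones(len(s))]
    return np.array(c['eye']),R.from_rotvec(c['orientation']).apply(d)
def plane(n,uv,z):
    e,d=ray(n,uv); return e+d*((z-e[2])/d[:,2])[:,None]
def deep(n,uv,D):
    e,d=ray(n,uv); u=np.array(uv).reshape(-1,2).astype(int); return e+d*D[u[:,1],u[:,0]][:,None]
def cloud(n,D):
    v,u=np.mgrid[0:400,0:640]; uv=np.c_[u.ravel(),v.ravel()]
    e,d=ray(n,uv); return (e+d*D.ravel()[:,None]).reshape(400,640,3)
def blobs(mask,amin=20):
    n,l,s,c=cv2.connectedComponentsWithStats(mask.astype(np.uint8))
    return [(s[i,4],c[i],l==i) for i in range(1,n) if s[i,4]>=amin]
def snap(n,tag):
    p,D=grab_frame(n); cv2.imwrite(f"pics/{n}{tag}.png",p[:,:,::-1]); np.savez(f"{n}{tag}.npz",p=p,d=D); return p,D
E
python3 - <<'E'
from h import *
z=np.load('top0.npz');p,D=z['p'],z['d'];C=cloud('top',D)
for nm,uv in dict(table=(300,180),vA=(207,244),vB=(250,246),jar=(168,243),knob=(510,235),axis=(488,225),fence=(390,225),jaw=(414,225),org=(329,240),gear=(475,240),plate=(440,180)).items():
    print(nm,p[uv[1],uv[0]],C[uv[1],uv[0]].round(4))
np.set_printoptions(suppress=True)
# masks
hsv=cv2.cvtColor(p,cv2.COLOR_RGB2HSV)
blue=(hsv[...,0]>100)&(hsv[...,0]<125)&(hsv[...,1]>130)
for a,c,m in blobs(blue): 
    q=C[m]; print('blue',a,c.round(1),np.median(q,0).round(3),q.min(0).round(3),q.max(0).round(3))
# dark caps
dark=p.max(2)<40
for a,c,m in blobs(dark): q=C[m];print('dark',a,c.round(1),np.median(q,0).round(4),'H',np.percentile(q[:,2],90))
g=(hsv[...,0]>45)&(hsv[...,0]<85)&(hsv[...,1]>100)
for a,c,m in blobs(g): q=C[m];print('green',a,c.round(1),np.median(q,0).round(4))
big=cv2.resize(p[150:300,130:530],None,fx=2,fy=2,interpolation=cv2.INTER_CUBIC);cv2.imwrite('pics/c0.png',big[:,:,::-1])
E
```

```text
table [137 147 126] [6.419e-01 7.150e-02 5.000e-04]
vA [23 20 19] [0.5015 0.2638 0.0844]
vB [21 21 16] [0.4951 0.1727 0.0851]
jar [35 70 40] [0.5054 0.3633 0.048 ]
knob [14 14 11] [ 0.5006 -0.362   0.1004]
axis [123 111  92] [ 0.5233 -0.3341  0.058 ]
fence [23 55 89] [ 0.5307 -0.1248  0.0436]
jaw [132 118  99] [ 0.5292 -0.1782  0.0377]
org [ 25  61 125] [0.5027 0.0085 0.0715]
gear [99 96 82] [ 0.492  -0.3085  0.0451]
plate [135 145 140] [ 0.6305 -0.2495  0.0075]
blue 271 [340.9  62.2] [ 0.878 -0.029  0.1  ] [ 0.511 -0.046  0.079] [0.909 0.004 0.906]
blue 4821 [ 84.5 115.7] [0.771 0.496 0.106] [ 0.511  0.004 -0.343] [1.162 1.156 0.906]
blue 681 [389.6 225.3] [ 0.529 -0.125  0.04 ] [ 0.416 -0.135  0.03 ] [0.65  0.004 0.906]
blue 444 [328.2 239.8] [0.505 0.01  0.069] [ 0.431 -0.001  0.035] [0.575 0.021 0.906]
blue 2129 [602.9 385.7] [ 0.142 -0.619  0.009] [ 0.103 -0.705  0.003] [0.511 0.004 0.906]
dark 32 [ 6.5 59. ] [ 1.1732  1.151  -0.3426] H -0.32053397839184106
dark 3274 [ 92.9 120.6] [0.7728 0.4916 0.0743] H 0.11430599299963372
dark 37 [548.1  66.8] [ 0.8655 -0.4868  0.083 ] H 0.09
[... 736 characters left out ...]
0.6155  1.1509 -0.4412] H -0.4239550549384803
dark 121 [509.5 234.9] [ 0.5007 -0.363   0.0978] H 0.1008262775942892
dark 46 [178.2 243.2] [0.5058 0.3424 0.0417] H 0.046536847726047825
dark 70 [  8.7 244.9] [ 0.506   1.152  -0.4057] H -0.3755084082952446
dark 141 [203.7 244.5] [0.4999 0.2707 0.0836] H 0.08540567939292176
dark 133 [248.  247.4] [0.4929 0.1774 0.0835] H 0.0850195370745711
dark 2316 [594.  290.3] [ 0.3848 -0.5613  0.0628] H 0.09774274048785919
dark 471 [590.8 376.4] [ 0.1685 -0.5813  0.0075] H 0.009433149856316159
dark 300 [ 12.9 389.6] [-0.0114  1.1516 -0.4189] H -0.377040854315955
green 3954 [345.2  73.2] [ 0.8497 -0.0378  0.0792]
green 404 [167.3 243.4] [0.505  0.3648 0.0484]
```

View pics/c0.png

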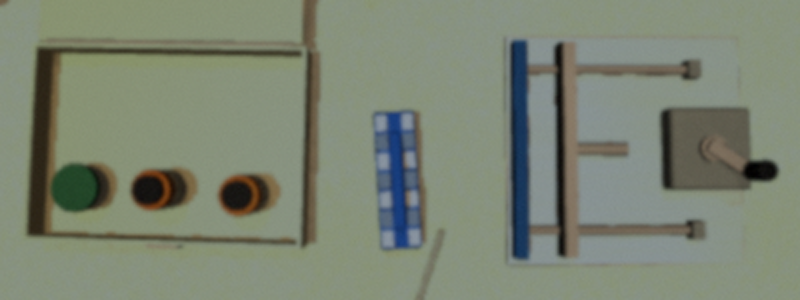

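```bash
python3 - <<'E'
from h import *
np.set_printoptions(suppress=True,precision=4)
z=np.load('top0.npz');p,D=z['p'],z['d'];C=cloud('top',D);X,Y,Z=C[...,0],C[...,1],C[...,2]
def pts(x0,x1,y0,y1,z0,z1):
    return (X>x0)&(X<x1)&(Y>y0)&(Y<y1)&(Z>z0)&(Z<z1)
def rep(nm,m,rect=False):
    q=C[m]; 
    if len(q)<5: print(nm,len(q));return
    lo,hi=np.percentile(q,[1,99],axis=0)
    print(nm,len(q),'mid',(lo+hi)/2,'ext',hi-lo)
    if rect:
        r=cv2.minAreaRect(q[:,:2].astype(np.float32)*1000);print('  rect',r)
rep('vA',pts(.44,.56,.22,.32,.078,.095))
rep('vB',pts(.44,.56,.13,.22,.078,.095))
rep('jar',pts(.44,.56,.32,.42,.044,.06))
rep('drawer rim',pts(.42,.72,.05,.45,.046,.056),1)
rep('drawer in',pts(.42,.72,.05,.45,.004,.012),1)
rep('fin',pts(.4,.62,-.04,.05,.06,.08),1)
rep('org',pts(.4,.62,-.04,.05,.03,.08),1)
rep('fence',pts(.39,.68,-.145,-.11,.034,.05),1)
rep('jaw',pts(.39,.68,-.2,-.15,.034,.05),1)
rep('gear',pts(.44,.56,-.38,-.25,.041,.05),1)
rep('plate',pts(.37,.69,-.4,-.1,.004,.012),1)
rep('knob',pts(.45,.56,-.4,-.3,.09,.11),1)
rep('crusher',pts(.68,.8,-.04,.06,.02,.1),1)
rep('cup',pts(.68,.8,-.2,-.09,.02,.1),1)
# rod: 
hs=p.astype(int)
m=pts(.25,.5,-.1,.05,.004,.02);rep('rod',m,1)
E
```

```text
vA 194 mid [0.5017 0.2729 0.0828] ext [0.0294 0.0304 0.0086]
vB 173 mid [0.4911 0.1781 0.083 ] ext [0.029  0.0276 0.0065]
jar 688 mid [0.5006 0.3727 0.0488] ext [0.1135 0.0942 0.0089]
drawer rim 4978 mid [0.5787 0.2645 0.0496] ext [0.2809 0.3108 0.0069]
  rect ((582.9332275390625, 264.3970642089844), (313.0194091796875, 285.4466857910156), 87.54375457763672)
drawer in 8247 mid [0.5506 0.2681 0.0071] ext [0.2117 0.2953 0.0061]
  rect ((564.9577026367188, 248.47898864746094), (278.60614013671875, 402.3232421875), 3.141737699508667)
fin 265 mid [0.503  0.01   0.0705] ext [0.0964 0.0131 0.0069]
  rect ((502.9248352050781, 10.280704498291016), (97.3388442993164, 11.974435806274414), 1.7628881931304932)
org 1402 mid [0.5028 0.0102 0.0538] ext [0.1471 0.0452 0.0388]
  rect ((502.8218078613281, 10.346482276916504), (150.5946044921875, 44.96565246582031), 1.7855358123779297)
fence 791 mid [ 0.5339 -0.1262  0.0388] ext [0.2319 0.0206 0.0087]
  rect ((533.1778564453125, -126.30343627929688), (15.795794486999512, 238.84002685546875), 88.05979919433594)
jaw 923 mid [ 0.5317 -0.1788  0.0383] ext [
[... 479 characters left out ...]
26)
knob 103 mid [ 0.5005 -0.3698  0.097 ] ext [0.0207 0.0201 0.0109]
  rect ((500.6361999511719, -369.4709167480469), (20.72605323791504, 20.900550842285156), 80.56742095947266)
crusher 518 mid [0.7559 0.0161 0.0577] ext [0.05   0.05   0.0658]
  rect ((754.4703369140625, 14.75015640258789), (43.2076530456543, 67.66778564453125), 21.568361282348633)
cup 229 mid [ 0.7743 -0.153   0.0341] ext [0.0504 0.0514 0.0271]
  rect ((774.3400268554688, -153.01889038085938), (51.760520935058594, 50.88691329956055), 89.25475311279297)
rod 345 mid [ 0.3669 -0.0197  0.0078] ext [0.2069 0.1329 0.0074]
  rect ((373.42498779296875, -20.981109619140625), (139.8488311767578, 240.66261291503906), 89.716064453125)
```

```bash
cat >> h.py <<'E'
def pose():
    o=get_obs(); M=R.from_rotvec(o['orientation']).as_matrix()
    return np.array(o['tcp_pos']),M,o
def plan(segs,start=None):
    """segs: (x,y,z,phi_deg,fingers,n). prints rounded rows, chained from measured pose; also levels tilt"""
    p,M,o=pose()
    if start is not None: p=np.array(start[:3],float); a=np.radians(start[3]); M=np.array([[np.cos(a),np.sin(a),0],[np.sin(a),-np.cos(a),0],[0,0,-1.]])
    k=0
    for x,y,z,ph,f,n in segs:
        a=np.radians(ph); T=np.array([[np.cos(a),np.sin(a),0],[np.sin(a),-np.cos(a),0],[0,0,-1.]])
        t=np.array([x,y,z])
        for i in range(n,0,-1):
            d=M.T@(t-p)*1000/i; w=R.from_matrix(M.T@T).as_rotvec()/i
            d=d.round(1); w=w.round(3)
            assert abs(d).max()<=62.5 and abs(w).max()<=.187,(d,w)
            print(','.join('%g'%v for v in [*d,*w,f])+',',end='\n' if k%8==7 else ' ' ); k+=1
            p=p+M@d/1000; M=M@R.from_rotvec(w).as_matrix()
    print('rows',k,'end',p.round(4))
def st():
    p,M,o=pose(); print('t %.1f'%o['clock'],'tcp',p.round(4),'phi %.1f'%np.degrees(np.arctan2(M[1,0],M[0,0])),'tilt',M[:2,2].round(4),'F',np.round(o['contact_force'],1),'w %.1f'%(o['grip_width']*1000),'q',np.round(o['joints'],2))
# clamp frame
YAW=-0.034; CO=np.array([0.5292,-0.2437])
def cl(x,y):
    c,s=np.cos(YAW),np.sin(YAW); return CO+np.array([c*x-s*y,s*x+c*y])
E
python3 - <<'E'
from h import *
st(); print(cl(0,-.09))
plan([(.52,.27,.2,30,60,8),(.56,-.05,.18,-2,60,8),(.5006,-.3695,.14,-2,45,8)])
E
```

```text
t 0.1 tcp [0.2203 0.6375 0.2304] phi 70.9 tilt [-0.0004 -0.0016] F [-0.1 -0.7 -0.3] w 85.2 q [-1.35  0.48  0.02  1.56 -0.01  1.11 -0.08]
[ 0.52614059 -0.33364799]
-31.2,50.4,3.9,0,0,0.089,60, -26.6,53,3.9,0,0,0.089,60, -21.7,55.1,3.8,0,0,0.089,60, -16.8,56.8,3.9,0,0,0.089,60, -11.6,58.1,3.8,0,0,0.09,60, -6.4,58.9,3.9,0,0,0.089,60, -1.1,59.3,3.8,0.001,0.001,0.09,60, 4.2,59.2,3.8,0,0,0.089,60,
-15.7,37.1,2.5,0,0,0.07,60, -13,38.1,2.5,0,0,0.07,60, -10.4,39,2.5,0,0,0.07,60, -7.6,39.6,2.5,0,0,0.07,60, -4.8,40,2.5,0,0,0.07,60, -2,40.3,2.5,0,0,0.07,60, 0.8,40.3,2.5,0,0,0.069,60, 3.6,40.1,2.6,0,0,0.07,60,
-6,40.2,5,0,0,-0,45, -6,40.2,5,0,0,-0,45, -6,40.2,5,0,0,-0,45, -6,40.2,5,0,0,-0,45, -6,40.1,5,0,0,-0,45, -6.1,40.2,5,0,0,-0,45, -6,40.1,5,0,0,-0,45, -6.1,40.2,5,0,0,-0,45,
rows 24 end [ 0.5006 -0.3695  0.14  ]
```

Emit:
servo_tool(increments=[-31,50,4,0,0,0.09,60,-27,53,4,0,0,0.09,60,-22,55,4,0,0,0.09,60,-17,57,4,0,0,0.09,60,-12,58,4,0,0,0.09,60,-6,59,4,0,0,0.09,60,-1,59,4,0,0,0.09,60,4,59,4,0,0,0.09,60], squeeze=25)

```text
clock: 1.1
tcp_pos: [0.5188, 0.2678, 0.199]
orientation: [-3.038, -0.801, 0.0]
contact_force: [1.2, -0.1, -0.0]
grip_width: 0.0601
```

Emit:
servo_tool(increments=[-16,37,2.5,0,0,0.07,60,-13,38,2.5,0,0,0.07,60,-10,39,2.5,0,0,0.07,60,-8,40,2.5,0,0,0.07,60,-5,40,2.5,0,0,0.07,60,-2,40,2.5,0,0,0.07,60,1,40,2.5,0,0,0.07,60,4,40,2.5,0,0,0.07,60])

```text
clock: 2.1
tcp_pos: [0.5559, -0.0516, 0.179]
orientation: [-3.141, 0.069, 0.001]
contact_force: [0.5, 0.1, -0.5]
grip_width: 0.0602
```

```bash
python3 - <<'E'
from h import *
st()
plan([(.5006,-.3695,.14,-2,45,8)])
E
```

```text
t 2.1 tcp [ 0.5559 -0.0516  0.179 ] phi -2.5 tilt [-0.0005  0.0001] F [ 0.5  0.1 -0.5] w 60.2 q [-0.43  0.37  0.51  1.92 -0.23  0.91  0.16]
-5.2,40,4.9,-0,0,-0.001,45, -5.2,40,4.9,-0,0,-0.001,45, -5.2,40,4.9,-0,0,-0.001,45, -5.3,40,4.9,-0,0,-0.001,45, -5.3,40,4.8,-0,0,-0.001,45, -5.3,40,4.9,-0,0,-0.001,45, -5.4,39.9,4.8,-0,0,-0.002,45, -5.5,40,4.9,-0,0,-0.001,45,
rows 8 end [ 0.5006 -0.3695  0.14  ]
```

Emit:
servo_tool(increments=[-5,40,5,0,0,0,45,-5,40,5,0,0,0,45,-5,40,5,0,0,0,45,-5,40,5,0,0,0,45,-5,40,5,0,0,0,45,-5,40,5,0,0,0,45,-6,40,5,0,0,0,45,-6,40,5,0,0,0,45])

```text
clock: 3.1
tcp_pos: [0.5003, -0.3693, 0.1387]
orientation: [-3.14, 0.065, 0.001]
contact_force: [0.3, 0.4, -0.4]
grip_width: 0.045
```

```bash
python3 - <<'E'
from h import *
st()
plan([(.5006,-.3695,.067,-2,45,5),(.5006,-.3695,.067,-2,10,3)])
E
```

```text
t 3.1 tcp [ 0.5003 -0.3693  0.1387] phi -2.4 tilt [-0.0005  0.0005] F [ 0.3  0.4 -0.4] w 45.0 q [ 0.16  0.54  0.52  1.8  -0.33  0.9   0.79]
0.1,0,14.3,-0,0,-0.001,45, 0.1,0,14.4,-0,0,-0.001,45, 0.1,0.1,14.3,-0,0,-0.002,45, 0,0,14.4,-0,0,-0.001,45, 0.1,0.1,14.3,-0,0.001,-0.002,45, -0,-0,0,-0,-0,0,10, -0,-0,0,-0,-0,0,10, -0,-0,0,-0,-0,0,10,
rows 8 end [ 0.5006 -0.3695  0.067 ]
```

Emit:
servo_tool(increments=[0,0,14.5,0,0,0,45,0,0,14.5,0,0,0,45,0,0,14.5,0,0,0,45,0,0,14,0,0,0,45,0,0,14,0,0,0,45,0,0,0,0,0,0,10,0,0,0,0,0,0,10,0,0,0,0,0,0,10], squeeze=30)

```text
clock: 4.1
tcp_pos: [0.5006, -0.368, 0.0675]
orientation: [-3.14, 0.066, 0.001]
contact_force: [1.1, 0.9, -8.5]
grip_width: 0.0211
```

```bash
cat >> h.py <<'E'
AX=cl(0,-.09)
def ang(p): # clockwise crank angle mod 2pi at point p
    d=p[:2]-AX; c,s=np.cos(YAW),np.sin(YAW); lx=c*d[0]+s*d[1]; ly=-s*d[0]+c*d[1]
    return (-np.arctan2(ly,lx))%(2*np.pi), np.hypot(lx,ly)
def crankplan(dth,n,r=.045,f=10,z=.067,ph=None):
    p,M,o=pose(); th0,rr=ang(p); print('th',th0,'r',rr)
    if ph is None: ph=np.degrees(np.arctan2(M[1,0],M[0,0]))
    segs=[]
    for i in range(1,n+1):
        t=th0+dth*i/n; q=cl(r*np.cos(t),-.09-r*np.sin(t)); segs.append((q[0],q[1],z,ph,f,1))
    plan(segs)
E
python3 - <<'E'
from h import *
st()
crankplan(-8.2,24)
E
```

```text
t 4.1 tcp [ 0.5006 -0.368   0.0675] phi -2.4 tilt [-0.0004  0.0004] F [ 1.1  0.9 -8.5] w 21.1 q [ 0.19  0.63  0.47  1.84 -0.39  0.77  0.83]
th 2.1762885637630554 r 0.04279350903703754
12.7,8.2,0.5,-0,0,-0,10, 15.2,1.3,-0.1,-0,0,-0,10, 14.8,-3.9,0,-0,0,-0,10, 12.7,-8.6,0,-0,0,-0,10, 9,-12.4,0,-0,0,-0,10, 4.4,-14.6,0,-0,0,-0,10, -0.8,-15.3,0.1,-0,0,-0,10, -5.9,-14.2,-0,-0,0,-0,10,
-10.3,-11.3,-0,-0,0,-0,10, -13.4,-7.2,-0,-0,0,-0,10, -15.2,-2.4,-0,-0,0,-0,10, -15,2.9,-0,-0,0,-0,10, -13.2,7.8,-0,-0,0,-0,10, -9.8,11.7,-0,-0,0,-0,10, -5.3,14.3,-0,-0,0,-0,10, -0.3,15.3,-0,-0,0,-0,10,
5,14.5,-0,-0,0,-0,10, 9.4,12,-0,-0,0,-0,10, 13,8.2,-0,-0,0,-0,10, 14.9,3.3,-0.1,-0,0,-0,10, 15.2,-1.9,0,-0,0,-0,10, 13.7,-6.9,0,-0,0,-0,10, 10.6,-11,0,-0,0,-0,10, 6.3,-14,0,-0,0,-0,10,
rows 24 end [ 0.5693 -0.3466  0.067 ]
```

Emit:
servo_tool(increments=[12.5,8,0,0,0,0,10,15,1.5,0,0,0,0,10,15,-4,0,0,0,0,10,12.5,-8.5,0,0,0,0,10,9,-12.5,0,0,0,0,10,4.5,-14.5,0,0,0,0,10,-1,-15.5,0,0,0,0,10,-6,-14,0,0,0,0,10])

```text
clock: 5.1
tcp_pos: [0.5661, -0.3097, 0.0676]
orientation: [-3.141, 0.064, -0.003]
contact_force: [2.5, -2.9, -12.2]
grip_width: 0.0212
```

```bash
python3 - <<'E'
from h import *
st()
crankplan(-8.2/3,8)
E
```

```text
t 5.1 tcp [ 0.5661 -0.3097  0.0676] phi -2.3 tilt [0.0021 0.0001] F [  2.5  -2.9 -12.2] w 21.2 q [ 0.07  0.66  0.47  1.78 -0.4   0.8   0.7 ]
th 5.7088902134490445 r 0.04654533745318435
-11.7,-10.3,0.6,-0,-0.002,0,10, -13.6,-7.1,0,-0,-0,0,10, -15.2,-2,0,-0,-0,0,10, -15,3.1,0,-0,-0,0,10, -13,8,0,-0,-0,0,10, -9.7,11.8,-0,-0,-0,0,10, -5.1,14.5,-0,-0,-0,0,10, 0.1,15.3,-0,-0,-0,0,10,
rows 8 end [ 0.4816 -0.3396  0.067 ]
```

Emit:
servo_tool(increments=[-11.5,-10.5,0,0,0,0,10,-13.5,-7,0,0,0,0,10,-15,-2,0,0,0,0,10,-15,3,0,0,0,0,10,-13,8,0,0,0,0,10,-9.5,12,0,0,0,0,10,-5,14.5,0,0,0,0,10,0,15.5,0,0,0,0,10])

```text
clock: 6.1
tcp_pos: [0.4825, -0.3417, 0.0676]
orientation: [-3.14, 0.065, -0.004]
contact_force: [13.8, 6.0, -19.4]
grip_width: 0.0211
```

```bash
python3 - <<'E'
from h import *
st()
crankplan(-8.2/3,8)
E
```

```text
t 6.1 tcp [ 0.4825 -0.3417  0.0676] phi -2.4 tilt [0.0028 0.0007] F [ 13.8   6.  -19.4] w 21.1 q [ 0.16  0.59  0.47  1.91 -0.39  0.73  0.82]
th 2.926035988058669 r 0.04441525245264755
5.3,14.3,0.6,-0.001,-0.003,0,10, 10.3,11.3,-0,0,0,0,10, 13.4,7.2,-0,0,0,0,10, 15.2,2.4,-0,0,0,0,10, 15,-2.9,-0,0,0,0,10, 13.2,-7.8,-0,0,0,0,10, 9.8,-11.7,-0,0,0,0,10, 5.3,-14.3,-0,0,0,0,10,
rows 8 end [ 0.5699 -0.3438  0.067 ]
```

```bash
python3 - <<'E'
from h import *
from scipy.optimize import least_squares
P=np.array([[.5006,-.368],[.5661,-.3097],[.4825,-.3417]])
r=least_squares(lambda a:np.hypot(*(P-a).T)-.045,AX);print(r.x,r.fun,AX)
E
sed -i 's/^AX=cl(0,-.09)/AX=np.array([.5271,-.3323])/; s/q=cl(r\*np.cos(t),-.09-r\*np.sin(t))/q=AX+cl(r*np.cos(t),-r*np.sin(t))-CO/' h.py
python3 - <<'E'
from h import *
print(AX)
crankplan(-2.5,8)
E
```

```text
[ 0.52630661 -0.33100267] [5.14376365e-05 1.36658514e-04 9.38090003e-05] [ 0.52614059 -0.33364799]
[ 0.5271 -0.3323]
th 2.900766379613506 r 0.04561685083984547
6.1,12.7,0.6,-0.001,-0.003,0,10, 9.2,10.6,-0,0,0,0,10, 12,7.2,-0,0,0,0,10, 13.7,3.2,-0,0,0,0,10, 13.9,-1.2,-0,0,0,0,10, 12.9,-5.4,-0,0,0,0,10, 10.7,-9.1,-0,0,0,0,10, 7.3,-12,-0,0,0,0,10,
rows 8 end [ 0.5679 -0.3512  0.067 ]
```

```bash
sed -i 's/^AX=.*/AX=np.array([.5263,-.3310])/' h.py
python3 - <<'E'
from h import *
crankplan(-2.5,8,z=.0665)
E
```

```text
th 2.8689245893357667 r 0.04512373561891579
6,12.7,1.1,-0.001,-0.003,0,10, 9.6,10.2,-0,0,0,0,10, 12.2,6.8,-0,0,0,0,10, 13.7,2.8,-0,0,0,0,10, 13.9,-1.6,-0,0,0,0,10, 12.8,-5.9,-0,0,0,0,10, 10.3,-9.4,-0,0,0,0,10, 7,-12.2,-0,0,0,0,10,
rows 8 end [ 0.5677 -0.3486  0.0665]
```

Emit:
servo_tool(increments=[6,12.5,1,0,0,0,10,9.5,10,0,0,0,0,10,12,7,0,0,0,0,10,13.5,3,0,0,0,0,10,14,-1.5,0,0,0,0,10,13,-6,0,0,0,0,10,10.5,-9.5,0,0,0,0,10,7,-12,0,0,0,0,10])

```text
clock: 7.1
tcp_pos: [0.5672, -0.3509, 0.0675]
orientation: [3.137, -0.068, 0.004]
contact_force: [-0.3, -3.1, -6.0]
grip_width: 0.0212
```

```bash
python3 - <<'E'
from h import *
st();snap('top','1')
crankplan(-.45,8,z=.0665)
E
```

```text
t 7.1 tcp [ 0.5672 -0.3509  0.0675] phi -2.5 tilt [ 0.0026 -0.004 ] F [-0.3 -3.1 -6. ] w 21.2 q [ 0.13  0.69  0.47  1.73 -0.4   0.82  0.75]
th 0.3409666999265543 r 0.04548615377609937
0.3,-2.6,0.8,0.001,-0.003,-0,10, 0.6,-2.4,0,0,0,-0,10, 0.5,-2.5,0,0,0,-0,10, 0.4,-2.5,0,0,0,-0,10, 0.2,-2.5,0,0,0,-0,10, 0,-2.6,0,0,0,-0,10, -0,-2.5,0,0,0,-0,10, -0.3,-2.5,0,0,0,-0,10,
rows 8 end [ 0.5711 -0.3276  0.0665]
```

View pics/top1.png

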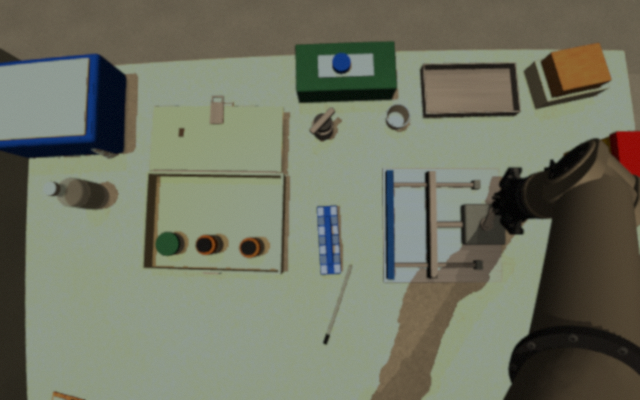

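Emit:
servo_tool(increments=[0.5,-2.5,0.5,0,0,0,10,0.5,-2.5,0,0,0,0,10,0.5,-2.5,0,0,0,0,10,0.5,-2.5,0,0,0,0,10,0,-2.5,0,0,0,0,10,0,-2.5,0,0,0,0,10,0,-2.5,0,0,0,0,10,0,-2.5,0,0,0,0,10])

```text
clock: 8.15
tcp_pos: [0.5714, -0.3323, 0.0677]
orientation: [3.134, -0.067, 0.01]
contact_force: [8.2, -13.2, -11.5]
grip_width: 0.0213
```

```bash
python3 - <<'E'
from h import *
st();p,M,o=pose();print(ang(p))
_,D=snap('top','2');C=cloud('top',D);X,Y,Z=C[...,0],C[...,1],C[...,2]
m=(X>.39)&(X<.68)&(Y<-.15)&(Y>-.25)&(Z>.034)&(Z<.05)
print(cv2.minAreaRect(C[m][:,:2].astype(np.float32)*1000))
m&=abs(X-.6)<.02
print('jaw y at x .6',np.percentile(C[m][:,1],[2,98]))
E
```

```text
t 8.2 tcp [ 0.5714 -0.3323  0.0677] phi -2.5 tilt [ 0.0065 -0.0068] F [  8.2 -13.2 -11.5] w 21.3 q [ 0.1   0.68  0.47  1.74 -0.4   0.81  0.72]
(np.float64(6.277131365963999), np.float64(0.045159273765346404))
((530.0260009765625, -219.64776611328125), (19.652538299560547, 234.80079650878906), 88.29537200927734)
jaw y at x .6 [-0.23076604 -0.21443991]
```

Emit:
servo_tool(increments=[0,0,0,0,0,0,45,0,0,0,0,0,0,45,0,0,0,0,0,0,45,0,0,-20,0,0,0,45,0,0,-30,0,0,0,45,0,0,-30,0,0,0,45,0,0,-30,0,0,0,60,0,0,0,0,0,0,60])

```text
clock: 9.2
tcp_pos: [0.5705, -0.33, 0.1805]
orientation: [3.139, -0.066, 0.009]
contact_force: [-0.1, -0.8, -0.2]
grip_width: 0.0598
```

```bash
python3 - <<'E'
from h import *
st()
plan([(.53,-.06,.18,-2,60,8),(.495,.175,.17,-2,60,8)])
E
```

```text
t 9.2 tcp [ 0.5705 -0.33    0.1805] phi -2.4 tilt [ 0.0058 -0.0024] F [-0.1 -0.8 -0.2] w 59.8 q [ 0.05  0.54  0.54  1.68 -0.32  1.    0.66]
-6.5,-33.5,-0.1,0,-0.001,-0.001,60, -6.4,-33.5,-0,0,-0.001,-0.001,60, -6.4,-33.5,-0,0,-0.001,-0.001,60, -6.4,-33.5,-0,0,-0.001,-0.001,60, -6.4,-33.6,-0,0.001,-0,-0.001,60, -6.3,-33.5,-0,0,-0.001,-0.001,60, -6.3,-33.6,-0,0.001,-0,-0.001,60, -6.2,-33.6,-0,0,-0.001,-0,60,
-5.4,-29.2,1.2,0,0,-0,60, -5.4,-29.2,1.2,0,0,-0,60, -5.4,-29.2,1.3,0,0,-0,60, -5.4,-29.2,1.2,0,0,-0,60, -5.4,-29.2,1.3,0,0,-0,60, -5.4,-29.2,1.2,0,0,-0,60, -5.5,-29.2,1.3,0,0,-0,60, -5.4,-29.2,1.2,0,0,-0,60,
rows 16 end [0.495 0.175 0.17 ]
```

Emit:
servo_tool(increments=[-6.5,-33.5,0,0,-0.001,-0.001,60,-6.5,-33.5,0,0,-0.001,-0.001,60,-6.5,-33.5,0,0,-0.001,-0.001,60,-6.5,-33.5,0,0,-0.001,-0.001,60,-6.5,-33.5,0,0.001,-0.001,-0.001,60,-6.5,-33.5,0,0.001,0,-0.001,60,-6,-33.5,0,0,0,0,60,-6,-33.5,0,0,0,0,60])

```text
clock: 10.2
tcp_pos: [0.5277, -0.0578, 0.1766]
orientation: [-3.139, 0.057, 0.008]
contact_force: [0.5, -0.0, 0.0]
grip_width: 0.0601
```

```bash
python3 - <<'E'
from h import *
st()
p,D=snap('top','3');snap('side','3')
C=cloud('top',D);X,Y,Z=C[...,0],C[...,1],C[...,2]
for y0,y1 in((.13,.225),(.225,.32)):
    m=(X>.44)&(X<.72)&(Y>y0)&(Y<y1)&(Z>.081)&(Z<.095);q=C[m];print(len(q),(np.percentile(q,1,axis=0)+np.percentile(q,99,axis=0))/2,np.ptp(q,axis=0))
    v,u=np.nonzero(m);print(u.mean(),v.mean(),plane('top',[[u.mean(),v.mean()]],.083))
plan([(.4915,.178,.15,-2,60,8),(.4915,.178,.035,-2,60,5),(.4915,.178,.035,-2,30,3)])
E
```

```text
t 10.2 tcp [ 0.5277 -0.0578  0.1766] phi -2.1 tilt [-0.0054  0.0024] F [ 0.5 -0.   0. ] w 60.1 q [-0.44  0.34  0.54  1.98 -0.22  0.89  0.18]
163 [0.49111654 0.1783682  0.08376503] [0.02925969 0.02829962 0.00544412]
247.50920245398774 247.82822085889572 [[0.49140065 0.17843007 0.083     ]]
182 [0.50171576 0.27301788 0.08406475] [0.02949724 0.03388653 0.00584615]
202.7967032967033 244.1098901098901 [[0.50150196 0.27327062 0.083     ]]
-5.4,-28.9,3.4,-0.001,0.001,0.001,60, -5.4,-28.9,3.4,-0,0.001,0.001,60, -5.4,-28.9,3.4,-0.001,0.001,0,60, -5.4,-28.9,3.4,-0,0.001,0.001,60, -5.5,-28.9,3.4,-0.001,0.001,0,60, -5.5,-28.9,3.3,-0,0.001,0.001,60, -5.5,-28.9,3.3,-0.001,0,0,60, -5.5,-28.9,3.3,-0,0.001,0.001,60,
-0,0,23,-0,-0,-0,60, -0,0,23,-0,-0,-0,60, -0,0,23,-0,-0,-0,60, -0,0,23,-0,-0,-0,60, -0,0,23,-0,-0,-0,60, -0,0,0,-0,-0,-0,30, -0,0,0,-0,-0,-0,30, -0,0,0,-0,-0,-0,30,
rows 16 end [0.4915 0.178  0.035 ]
```

View pics/top3.png

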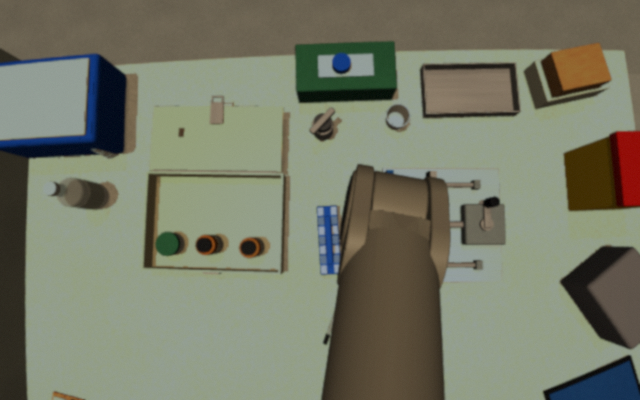

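Emit:
servo_tool(increments=[-5.5,-29,3.5,-0.001,0.001,0,60,-5.5,-29,3.5,0,0.001,0,60,-5.5,-29,3.5,-0.001,0.001,0,60,-5.5,-29,3.5,0,0.001,0,60,-5.5,-29,3.5,-0.001,0.001,0,60,-5.5,-29,3,0,0.001,0,60,-5.5,-29,3,-0.001,0,0,60,-5.5,-29,3,0,0,0,60])

```text
clock: 11.3
tcp_pos: [0.4926, 0.1746, 0.1502]
orientation: [3.139, -0.058, 0.001]
contact_force: [-0.1, -0.6, 0.2]
grip_width: 0.0602
```

```bash
python3 - <<'E'
from h import *
st()
plan([(.4915,.178,.035,-2,60,5),(.4915,.178,.035,-2,30,3)])
E
```

```text
t 11.3 tcp [0.4926 0.1746 0.1502] phi -2.1 tilt [ 0.0009 -0.0023] F [-0.1 -0.6  0.2] w 60.2 q [-0.83  0.35  0.46  2.02 -0.2   0.82 -0.3 ]
-0.3,-0.7,23,0,-0,-0,60, -0.3,-0.7,23,0.001,-0,-0,60, -0.3,-0.7,23.1,0,-0,-0.001,60, -0.2,-0.7,23,0.001,-0,-0,60, -0.3,-0.8,23.1,0,-0.001,-0.001,60, 0,0,-0,0,0,0,30, 0,0,-0,0,0,0,30, 0,0,-0,0,0,0,30,
rows 8 end [0.4915 0.178  0.035 ]
```

Emit:
servo_tool(increments=[0,-0.5,23,0,0,0,60,0,-0.5,23,0.001,0,0,60,0,-0.5,23,0,0,0,60,0,-0.5,23,0.001,0,0,60,0,0,23,0,0,0,60,0,0,0,0,0,0,30,0,0,0,0,0,0,30,0,0,0,0,0,0,30], squeeze=40)

```text
clock: 12.3
tcp_pos: [0.4934, 0.1764, 0.0361]
orientation: [-3.14, 0.057, -0.004]
contact_force: [0.5, 0.3, -1.1]
grip_width: 0.0434
```

```bash
python3 - <<'E'
from h import *
st()
print(cl(.04,.084),cl(-.04,.084),cl(0,.084))
E
```

```text
t 12.3 tcp [0.4934 0.1764 0.0361] phi -2.1 tilt [0.0022 0.0007] F [ 0.5  0.3 -1.1] w 43.4 q [-0.74  0.54  0.36  2.08 -0.33  0.58 -0.19]
[ 0.57203233 -0.16110829] [ 0.49207857 -0.15838881] [ 0.53205545 -0.15974855]
```

Emit:
servo_tool(increments=[0,0,-4,0,0,0,30,0,0,-10,0,0,0,30,0,0,-16,0,0,0,30,0,0,-20,0,0,0,30,0,0,-20,0,0,0,30,0,0,-20,0,0,0,30,0,0,-15,0,0,0,30,0,0,-8,0,0,0,30])

```text
clock: 13.3
tcp_pos: [0.4931, 0.1765, 0.1495]
orientation: [-3.14, 0.057, -0.004]
contact_force: [0.1, 1.0, -1.5]
grip_width: 0.0431
```

```bash
python3 - <<'E'
from h import *
st();t=cl(.04,.083)
plan([(t[0],t[1],.14,-2,30,12),(t[0],t[1],.14,-2,30,4)])
E
```

```text
t 13.3 tcp [0.4931 0.1765 0.1495] phi -2.1 tilt [0.0023 0.0009] F [ 0.1  1.  -1.5] w 43.1 q [-0.84  0.35  0.46  2.02 -0.21  0.81 -0.29]
7.6,28,0.8,-0,-0,-0,30, 7.6,28,0.8,-0,-0,-0,30, 7.6,28,0.8,-0,-0,-0,30, 7.6,27.9,0.8,-0,-0,-0,30, 7.6,28,0.8,-0,-0,-0,30, 7.6,27.9,0.8,-0,-0,-0,30, 7.6,28,0.8,-0,-0,-0,30, 7.6,27.9,0.8,-0,-0,-0,30,
7.6,28,0.7,-0,-0.001,-0,30, 7.5,27.9,0.8,-0,-0,-0,30, 7.6,28,0.7,-0,-0.001,-0.001,30, 7.5,28,0.8,-0.001,-0,-0,30, 0,-0,-0,0,-0,-0,30, 0,-0,-0,0,-0,-0,30, 0,-0,-0,0,-0,-0,30, 0,-0,-0,0,-0,-0,30,
rows 16 end [ 0.572  -0.1622  0.14  ]
```

Emit:
servo_tool(increments=[7.5,28,1,0,0,0,30,7.5,28,1,0,0,0,30,7.5,28,1,0,0,0,30,7.5,28,1,0,0,0,30,7.5,28,1,0,0,0,30,7.5,28,1,0,0,0,30,7.5,28,1,0,0,0,30,7.5,28,1,0,0,0,30])

```text
clock: 14.3
tcp_pos: [0.5445, -0.0505, 0.14]
orientation: [3.141, -0.056, 0.0]
contact_force: [-0.1, 1.0, -0.6]
grip_width: 0.0433
```

Emit:
servo_tool(increments=[7.5,28,0,0,0,0,30,7.5,28,0,0,0,0,30,7.5,28,0,0,0,0,30,7.5,26,0,0,0,0,30,0,0,0,0,0,0,30,0,0,0,0,0,0,30,0,0,0,0,0,0,30,0,0,0,0,0,0,30])

```text
clock: 15.3
tcp_pos: [0.5706, -0.1597, 0.1402]
orientation: [-3.141, 0.054, -0.001]
contact_force: [0.5, -0.8, -1.1]
grip_width: 0.0432
```

```bash
python3 - <<'E'
from h import *
st();t=cl(.04,.083)
snap('side','4')
plan([(t[0],t[1],.0395,-2,30,8)])
E
```

```text
t 15.3 tcp [ 0.5706 -0.1597  0.1402] phi -2.0 tilt [0.0008 0.0005] F [ 0.5 -0.8 -1.1] w 43.2 q [-0.21  0.48  0.5   1.87 -0.3   0.86  0.4 ]
0.2,0.3,12.6,-0,-0,-0,30, 0.2,0.3,12.6,-0,-0,-0,30, 0.2,0.3,12.6,-0,-0,-0,30, 0.1,0.3,12.6,-0,-0,-0,30, 0.2,0.2,12.6,-0,-0,-0,30, 0.1,0.3,12.6,-0,-0,-0,30, 0.2,0.2,12.6,-0,-0,-0,30, 0.1,0.3,12.6,-0,-0.001,-0,30,
rows 8 end [ 0.572  -0.1621  0.0395]
```

View pics/side4.png

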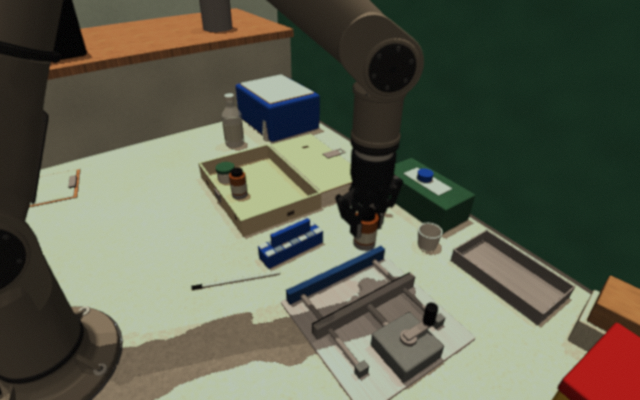

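Vial held upright at (367,232) in the gripper, jaw well back, one vial (237,183) and jar left in the drawer. Lower.

Emit:
servo_tool(increments=[0,0.5,18,0,0,0,30,0,0.5,18,0,0,0,30,0,0.5,18,0,0,0,30,0.5,0.5,18,0,0,0,30,0.5,0,14,0,0,0,30,0,0,8,0,0,0,30,0,0,4,0,0,0,30,0,0,2,0,0,0,30])

```text
clock: 16.35
tcp_pos: [0.5719, -0.1628, 0.0404]
orientation: [3.141, -0.057, 0.002]
contact_force: [0.5, 0.7, -1.0]
grip_width: 0.0427
```

```bash
python3 - <<'E'
from h import *
st()
E
```

```text
t 16.4 tcp [ 0.5719 -0.1628  0.0404] phi -2.1 tilt [ 0.0015 -0.0001] F [ 0.5  0.7 -1. ] w 42.7 q [-0.14  0.63  0.42  1.91 -0.39  0.68  0.48]
```

Emit:
servo_tool(increments=[0,0,1,0,0,0,30,0,0,0.5,0,0,0,30,0,0,0,0,0,0,30,0,0,0,0,0,0,60,0,0,0,0,0,0,60,0,0,0,0,0,0,60,0,0,-10,0,0,0,60,0,0,-20,0,0,0,60])

```text
clock: 17.35
tcp_pos: [0.5712, -0.1627, 0.0694]
orientation: [-3.141, 0.057, 0.0]
contact_force: [0.5, 0.8, -0.5]
grip_width: 0.0599
```

```bash
python3 - <<'E'
from h import *
st()
plan([(.57,-.16,.15,-2,60,3),(.5017,.273,.15,-2,60,13)])
E
```

```text
t 17.4 tcp [ 0.5712 -0.1627  0.0694] phi -2.1 tilt [-0.0002  0.0001] F [ 0.5  0.8 -0.5] w 59.9 q [-0.16  0.58  0.45  1.9  -0.36  0.74  0.46]
-0.4,-0.9,-26.9,-0,0,-0,60, -0.5,-0.9,-26.9,-0,0,-0.001,60, -0.4,-0.9,-26.8,-0,0,-0,60, -6.4,-33.1,0,-0,0,-0,60, -6.4,-33.1,0,-0,0,-0,60, -6.4,-33.1,0,-0,0,-0,60, -6.4,-33.1,0,-0,0,-0,60, -6.4,-33.1,0,-0,0,-0,60,
-6.4,-33.1,0,-0,0,-0,60, -6.4,-33.1,0,-0,0,-0,60, -6.4,-33.1,0,-0,0,-0,60, -6.5,-33.1,0,-0,0,-0,60, -6.4,-33.1,0,-0,0,-0,60, -6.5,-33.1,0,-0,0,-0,60, -6.4,-33.1,0,-0,0,-0,60, -6.5,-33.1,0,-0,0,-0,60,
rows 16 end [0.5017 0.273  0.15  ]
```

Emit:
servo_tool(increments=[0,0,-27,0,0,0,60,0,0,-27,0,0,0,60,0,-3,-27,0,0,0,60,-6.5,-33,0,0,0,0,60,-6.5,-33,0,0,0,0,60,-6.5,-33,0,0,0,0,60,-6.5,-33,0,0,0,0,60,-6.5,-33,0,0,0,0,60])

```text
clock: 18.35
tcp_pos: [0.5453, 0.0073, 0.1513]
orientation: [-3.14, 0.057, -0.004]
contact_force: [0.1, 0.2, -0.1]
grip_width: 0.0601
```

Emit:
servo_tool(increments=[-6.5,-33,0,0,0,0,60,-6.5,-33,0,0,0,0,60,-6.5,-33,0,0,0,0,60,-6.5,-33,0,0,0,0,60,-6.5,-33,0,0,0,0,60,-6.5,-33,0,0,0,0,60,-6.5,-33,0,0,0,0,60,-6.5,-33,0,0,0,0,60])

```text
clock: 19.35
tcp_pos: [0.5029, 0.2731, 0.1514]
orientation: [-3.14, 0.057, -0.004]
contact_force: [0.5, 0.4, 0.1]
grip_width: 0.0603
```

```bash
python3 - <<'E'
from h import *
st();snap('side','5');p,D=snap('top','5')
plan([(.5017,.273,.036,-2,60,5),(.5017,.273,.036,-2,30,3)])
E
```

```text
t 19.4 tcp [0.5029 0.2731 0.1514] phi -2.1 tilt [0.0025 0.0011] F [0.5 0.4 0.1] w 60.3 q [-0.95  0.42  0.44  1.91 -0.24  0.86 -0.42]
-0,0.9,23,-0.001,-0,0.001,60, -0,0.8,23,-0.001,-0,0.001,60, -0.1,0.8,23,-0,-0.001,0.001,60, -0,0.8,23,-0.001,-0,0.001,60, -0,0.9,23.1,-0,-0.001,0.001,60, -0,-0,-0,-0,0,-0,30, -0,-0,-0,-0,0,-0,30, -0,-0,-0,-0,0,-0,30,
rows 8 end [0.5017 0.273  0.036 ]
```

View pics/side5.png

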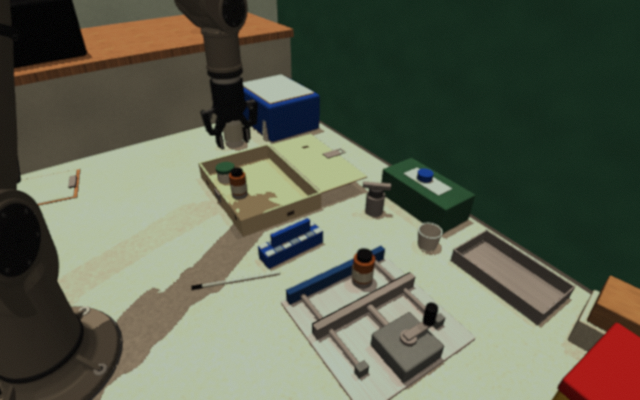

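View pics/top5.png

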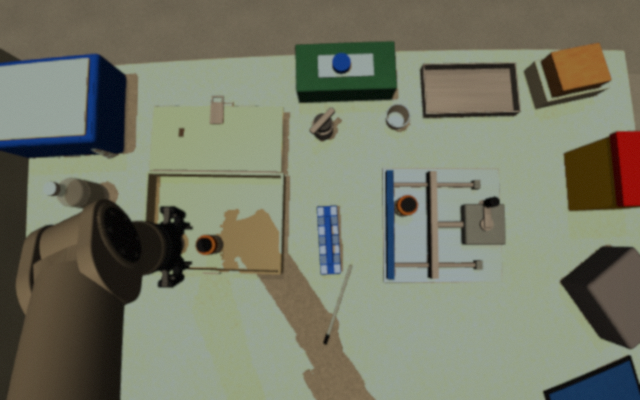

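Emit:
servo_tool(increments=[0,0.5,23,0,0,0,60,0,0,23,0,0,0,60,0,0,23,0,0,0,60,0,0,23,0,0,0,60,0,0,23,0,0,0,60,0,0,0,0,0,0,30,0,0,0,0,0,0,30,0,0,0,0,0,0,30])

```text
clock: 20.45
tcp_pos: [0.5035, 0.2718, 0.0359]
orientation: [-3.14, 0.057, -0.004]
contact_force: [-0.2, 0.2, -1.4]
grip_width: 0.0431
```

Emit:
servo_tool(increments=[0,0,-4,0,0,0,30,0,0,-10,0,0,0,30,0,0,-16,0,0,0,30,0,0,-20,0,0,0,30,0,0,-20,0,0,0,30,0,0,-20,0,0,0,30,0,0,-15,0,0,0,30,0,0,-8,0,0,0,30])

```text
clock: 21.45
tcp_pos: [0.503, 0.2717, 0.149]
orientation: [-3.14, 0.057, -0.003]
contact_force: [0.1, 0.3, -1.0]
grip_width: 0.0432
```

```bash
python3 - <<'E'
from h import *
st();t=cl(-.04,.083)
plan([(t[0],t[1],.14,-2,30,14)])
E
```

```text
t 21.4 tcp [0.503  0.2717 0.149 ] phi -2.1 tilt [0.0021 0.001 ] F [ 0.1  0.3 -1. ] w 43.2 q [-0.95  0.43  0.45  1.91 -0.24  0.85 -0.42]
0.3,30.8,0.6,-0,-0,-0,30, 0.3,30.8,0.6,-0,-0,-0,30, 0.3,30.8,0.6,-0,-0,-0,30, 0.3,30.8,0.6,-0,-0,-0,30, 0.3,30.8,0.6,-0,-0,-0,30, 0.3,30.8,0.6,-0,-0,-0,30, 0.3,30.8,0.6,-0,-0,-0,30, 0.4,30.8,0.6,-0,-0,-0,30,
0.3,30.8,0.6,-0,-0,-0,30, 0.4,30.8,0.6,-0,-0,-0,30, 0.3,30.8,0.6,-0,-0.001,-0,30, 0.4,30.8,0.7,-0,-0,-0,30, 0.3,30.8,0.6,-0.001,-0.001,-0.001,30, 0.4,30.8,0.7,-0,-0,-0,30, rows 14 end [ 0.4921 -0.1593  0.14  ]
```

Emit:
servo_tool(increments=[0,31,1,0,0,0,30,0.5,31,1,0,0,0,30,0,31,1,0,0,0,30,0.5,31,1,0,0,0,30,0,31,1,0,0,0,30,0.5,31,1,0,0,0,30,0,31,1,0,0,0,30,0.5,31,1,0,0,0,30])

```text
clock: 22.45
tcp_pos: [0.4953, 0.0226, 0.1396]
orientation: [3.141, -0.057, 0.001]
contact_force: [0.1, 0.8, -1.3]
grip_width: 0.043
```

Emit:
servo_tool(increments=[0,31,1,0,0,0,30,0.5,31,0,0,0,0,30,0,31,0,0,0,0,30,0.5,31,0,0,0,0,30,0.5,31,0,0,0,0,30,0.5,28,0,0,0,0,30,0,0,0,0,0,0,30,0,0,0,0,0,0,30])

```text
clock: 23.45
tcp_pos: [0.491, -0.1586, 0.1385]
orientation: [-3.141, 0.056, -0.001]
contact_force: [1.1, 0.4, -1.3]
grip_width: 0.043
```

```bash
python3 - <<'E'
from h import *
st();t=cl(-.04,.083)
p,D=snap('top','6');snap('side','6')
plan([(t[0],t[1],.0395,-2,30,8)])
E
```

```text
t 23.4 tcp [ 0.491  -0.1586  0.1385] phi -2.0 tilt [0.0004 0.0006] F [ 1.1  0.4 -1.3] w 43.0 q [-0.25  0.37  0.55  2.05 -0.27  0.79  0.42]
0.1,0.2,12.4,-0,-0,0,30, 0.1,0.2,12.4,-0,-0,0,30, 0.1,0.2,12.4,-0,-0,0,30, 0.1,0.2,12.4,-0,-0,0,30, 0.1,0.1,12.4,-0,-0,0,30, 0.1,0.2,12.3,-0,-0,0,30, 0.1,0.1,12.4,-0,-0,0,30, 0.2,0.2,12.3,-0.001,-0,0.001,30,
rows 8 end [ 0.4921 -0.1594  0.0395]
```

View pics/side6.png

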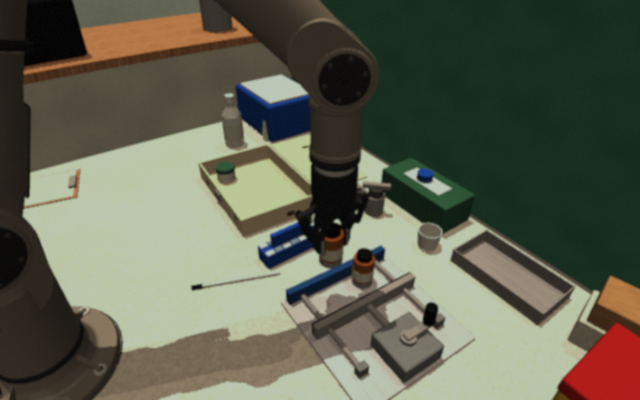

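Emit:
servo_tool(increments=[0,0.5,18,0,0,0,30,0,0.5,18,0,0,0,30,0,0,18,0,0,0,30,0.5,0,18,0,0,0,30,0,0,14,0,0,0,30,0,0,8,0,0,0,30,0,0,4,0,0,0,30,0,0,1,0,0,0,30])

```text
clock: 24.55
tcp_pos: [0.4919, -0.1605, 0.0397]
orientation: [3.141, -0.057, 0.002]
contact_force: [-0.1, 0.0, -1.6]
grip_width: 0.043
```

Emit:
servo_tool(increments=[0,0,0.5,0,0,0,30,0,0,0,0,0,0,30,0,0,0,0,0,0,30,0,0,0,0,0,0,60,0,0,0,0,0,0,60,0,0,0,0,0,0,60,0,0,-10,0,0,0,60,0,0,-20,0,0,0,60])

```text
clock: 25.55
tcp_pos: [0.4912, -0.1603, 0.0695]
orientation: [-3.141, 0.057, 0.001]
contact_force: [0.0, -0.3, -0.7]
grip_width: 0.0599
```

Emit:
servo_tool(increments=[0,0,-30,0,0,0,60,0,0,-30,0,0,0,60,0,0,-30,0,0,0,60,0,20,0,0,0,0,60,0,35,0,0,0,0,60,0,45,0,0,0,0,60,0,45,0,0,0,0,60,0,25,0,0,0,0,45])

```text
clock: 26.55
tcp_pos: [0.4847, -0.3331, 0.1601]
orientation: [3.14, -0.061, 0.002]
contact_force: [0.5, -0.1, -0.0]
grip_width: 0.0456
```

```bash
python3 - <<'E'
from h import *
st()
p,D=snap('top','7');snap('side','7')
C=cloud('top',D);X,Y,Z=C[...,0],C[...,1],C[...,2]
k=AX+cl(.045,0)-CO;print('knob pred',k)
for nm,b in dict(v1=(.54,.61,-.21,-.11,.081,.1),v2=(.45,.53,-.21,-.11,.081,.1),knob=(.54,.6,-.36,-.3,.09,.11)).items():
    m=(X>b[0])&(X<b[1])&(Y>b[2])&(Y<b[3])&(Z>b[4])&(Z<b[5]);q=C[m]
    if len(q): print(nm,len(q),(np.percentile(q,1,axis=0)+np.percentile(q,99,axis=0))/2,np.ptp(q,axis=0))
plan([(k[0],k[1],.14,-2,45,4)])
E
```

```text
t 26.6 tcp [ 0.4847 -0.3331  0.1601] phi -2.2 tilt [ 0.0014 -0.0014] F [ 0.5 -0.1 -0. ] w 45.6 q [ 0.06  0.46  0.58  1.87 -0.32  0.9   0.75]
knob pred [ 0.57127399 -0.33252971]
v1 194 [ 0.57099677 -0.15920228  0.08600725] [0.03134315 0.03176342 0.00675297]
v2 192 [ 0.49147128 -0.15727453  0.08569565] [0.02900232 0.03174594 0.00821652]
knob 95 [ 0.57085497 -0.33414611  0.0970054 ] [0.02082121 0.02004711 0.01370764]
21.7,-1.3,5.1,0.001,-0,-0.002,45, 21.7,-1.2,5,0,-0,-0.001,45, 21.7,-1.2,5.1,0.001,-0.001,-0.002,45, 21.7,-1.1,5,0,-0,-0.001,45, rows 4 end [ 0.5712 -0.3325  0.14  ]
```

View pics/top7.png

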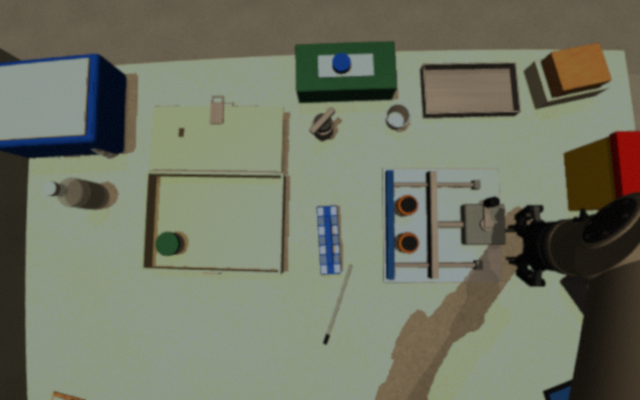

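View pics/side7.png

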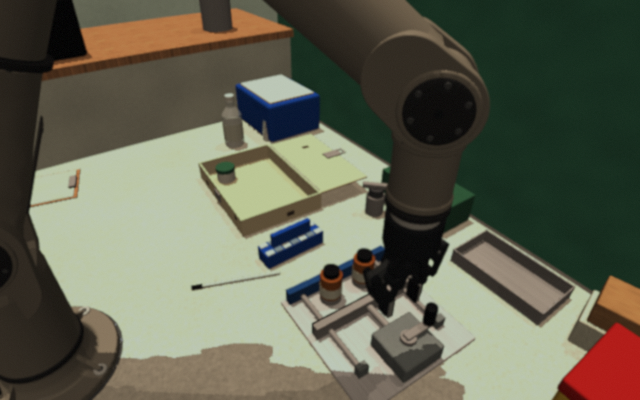

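Emit:
servo_tool(increments=[22,-1,5,0,0,0,45,22,-1,5,0,0,0,45,22,-1,5,0,0,0,45,20.5,-1,5,0,0,0,45,0,0,0,0,0,0,45,0,0,0,0,0,0,45,0,0,0,0,0,0,45,0,0,0,0,0,0,45])

```text
clock: 27.65
tcp_pos: [0.5716, -0.3295, 0.1396]
orientation: [-3.141, 0.058, -0.002]
contact_force: [0.1, -0.8, 0.2]
grip_width: 0.045
```

```bash
python3 - <<'E'
from h import *
st()
k=AX+cl(.045,0)-CO
plan([(k[0],k[1],.067,-2,45,5)])
E
```

```text
t 27.6 tcp [ 0.5716 -0.3295  0.1396] phi -2.1 tilt [0.0012 0.    ] F [ 0.1 -0.8  0.2] w 45.0 q [ 0.05  0.6   0.54  1.7  -0.37  0.94  0.7 ]
-0.1,0.6,14.5,-0,-0,-0,45, -0,0.6,14.5,-0,-0,-0,45, -0.1,0.6,14.5,-0,-0,-0.001,45, -0,0.6,14.6,-0,-0.001,-0,45, -0.1,0.6,14.5,-0,-0,-0.001,45, rows 5 end [ 0.5712 -0.3325  0.067 ]
```

Emit:
servo_tool(increments=[0,0.5,14.5,0,0,0,45,0,0.5,14.5,0,0,0,45,0,0.5,14.5,0,0,0,45,0,0.5,14.5,0,0,0,45,0,0.5,14,0,0,0,45,0,0,0,0,0,0,10,0,0,0,0,0,0,10,0,0,0,0,0,0,10], squeeze=30)

```text
clock: 28.65
tcp_pos: [0.5718, -0.3317, 0.0669]
orientation: [-3.141, 0.056, -0.001]
contact_force: [0.8, -0.4, -8.3]
grip_width: 0.0213
```

```bash
python3 - <<'E'
from h import *
st()
crankplan(2.2,8)
E
```

```text
t 28.6 tcp [ 0.5718 -0.3317  0.0669] phi -2.1 tilt [0.0004 0.    ] F [ 0.8 -0.4 -8.3] w 21.3 q [ 0.09  0.69  0.49  1.74 -0.42  0.82  0.74]
th 6.265009785925218 r 0.045468538467117084
-1.9,12.3,-0.1,-0,-0,0,10, -4.7,11.4,-0,-0,-0,0,10, -7.7,9.6,-0,-0,-0,0,10, -9.9,7.3,-0,-0,-0,0,10, -11.6,4.3,-0.1,-0,-0,0,10, -12.3,0.9,0,-0,-0,0,10, -12.1,-2.4,0,-0,-0,0,10, -11,-5.6,0,-0,-0,0,10,
rows 8 end [ 0.4993 -0.3669  0.067 ]
```

Emit:
servo_tool(increments=[-2,12.5,0,0,0,0,10,-4.5,11.5,0,0,0,0,10,-7.5,9.5,0,0,0,0,10,-10,7.5,0,0,0,0,10,-11.5,4.5,0,0,0,0,10,-12.5,1,0,0,0,0,10,-12,-2.5,0,0,0,0,10,-11,-5.5,0,0,0,0,10])

```text
clock: 29.65
tcp_pos: [0.5003, -0.367, 0.0669]
orientation: [-3.14, 0.056, -0.005]
contact_force: [8.6, 6.1, -14.3]
grip_width: 0.0211
```

```bash
python3 - <<'E'
from h import *
st();snap('side','8')
crankplan(2.2,8)
E
```

```text
t 29.6 tcp [ 0.5003 -0.367   0.0669] phi -2.0 tilt [0.0029 0.0008] F [  8.6   6.1 -14.3] w 21.1 q [ 0.18  0.63  0.49  1.84 -0.41  0.77  0.85]
th 2.19745841754359 r 0.0443445608242773
-9.3,-8,-0.2,-0.002,-0.002,0,10, -6.3,-10.6,-0,-0,0,0,10, -3.1,-11.9,-0,-0,0,0,10, 0.2,-12.4,-0,-0,0,0,10, 3.5,-11.8,-0,-0,0,0,10, 6.6,-10.4,-0,-0,0,0,10, 9.2,-8.2,-0,-0,0,0,10, 11.1,-5.4,-0,-0,0,0,10,
rows 8 end [ 0.5138 -0.2878  0.067 ]
```

View pics/side8.png

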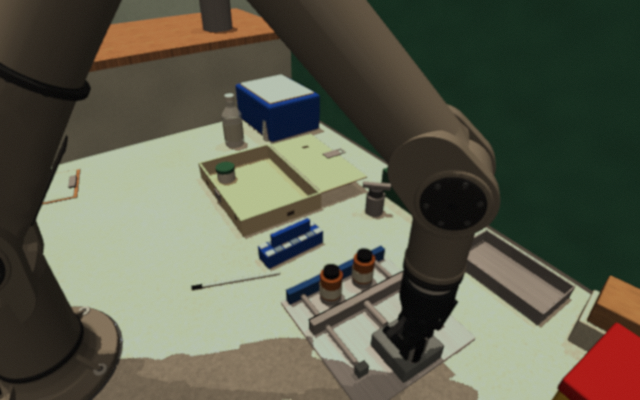

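Emit:
servo_tool(increments=[-8.5,-8.5,0,0,0,0,10,-6,-11,0,0,0,0,10,-3,-12,0,0,0,0,10,0.5,-12.5,0,0,0,0,10,3.5,-12,0,0,0,0,10,6.5,-10.5,0,0,0,0,10,9,-8,0,0,0,0,10,11,-5.5,0,0,0,0,10])

```text
clock: 30.7
tcp_pos: [0.5157, -0.2868, 0.067]
orientation: [-3.14, 0.055, 0.001]
contact_force: [-2.9, -1.0, -13.9]
grip_width: 0.0212
```

```bash
python3 - <<'E'
from h import *
st();
crankplan(1.9,8,r=.0448)
E
```

```text
t 30.7 tcp [ 0.5157 -0.2868  0.067 ] phi -2.0 tilt [-0.0004  0.0016] F [ -2.9  -1.  -13.9] w 21.2 q [ 0.03  0.59  0.5   1.92 -0.41  0.74  0.73]
th 4.4433550873656555 r 0.04548867499825872
10.7,-0.9,-0,-0.002,0.001,-0,10, 10.6,0.9,-0,0,-0,-0,10, 10,3.3,-0,0,-0,-0,10, 9,5.7,-0,0,-0,-0,10, 7.4,7.6,-0,0,-0,-0,10, 5.4,9.1,-0,0,-0,-0,10, 3.1,10.2,-0,0,-0,-0,10, 0.7,10.6,0,0,-0,-0,10,
rows 8 end [ 0.5709 -0.3352  0.067 ]
```

Emit:
servo_tool(increments=[10.5,-1,0,0,0,0,10,10.5,1,0,0,0,0,10,10,3.5,0,0,0,0,10,9,5.5,0,0,0,0,10,7.5,7.5,0,0,0,0,10,5.5,9,0,0,0,0,10,3,10,0,0,0,0,10,0.5,10.5,0,0,0,0,10])

```text
clock: 31.7
tcp_pos: [0.5712, -0.3371, 0.0671]
orientation: [3.141, -0.056, 0.003]
contact_force: [3.2, 2.7, -15.6]
grip_width: 0.0211
```

```bash
python3 - <<'E'
from h import *
st();snap('side','9')
p,D=snap('top','9')
crankplan(.5,8,r=.045)
E
```

```text
t 31.7 tcp [ 0.5712 -0.3371  0.0671] phi -2.0 tilt [ 0.0021 -0.0005] F [  3.2   2.7 -15.6] w 21.1 q [ 0.1   0.69  0.49  1.73 -0.42  0.82  0.75]
th 0.14726293741670596 r 0.04510265667147851
-0.6,2.8,0.2,0.003,-0.003,-0,10, -0.7,2.7,0,0,0,-0,10, -0.8,2.7,0,0,0,-0,10, -1,2.6,0,0,0,-0,10, -1.1,2.6,0,0,0,-0,10, -1.4,2.5,0,0,0,-0,10, -1.4,2.3,0,0,0,-0,10, -1.6,2.4,0,0,0,-0,10,
rows 8 end [ 0.5613 -0.3594  0.067 ]
```

View pics/top9.png

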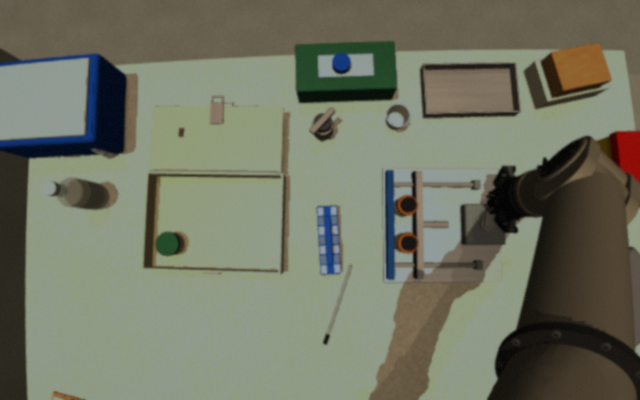

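Emit:
servo_tool(increments=[-0.5,3,0,0,0,0,10,-0.5,2.5,0,0,0,0,10,-1,2.5,0,0,0,0,10,-1,2.5,0,0,0,0,10,-1,2.5,0,0,0,0,10,-1.5,2.5,0,0,0,0,10,0,0,0,0,0,0,10,0,0,0,0,0,0,10])

```text
clock: 32.8
tcp_pos: [0.5649, -0.3536, 0.0672]
orientation: [3.138, -0.058, 0.005]
contact_force: [5.6, -1.4, -20.6]
grip_width: 0.0211
```

```bash
python3 - <<'E'
from h import *
st();
crankplan(.5,8,r=.045)
E
```

```text
t 32.8 tcp [ 0.5649 -0.3536  0.0672] phi -2.1 tilt [ 0.0031 -0.0033] F [  5.6  -1.4 -20.6] w 21.1 q [ 0.13  0.69  0.49  1.73 -0.42  0.82  0.77]
th 0.4961209150973961 r 0.04476324865296943
-1.2,2.5,0.2,0.003,-0.003,-0,10, -1.6,2.4,0,0,-0,-0,10, -1.7,2.2,0,0,-0,-0,10, -1.8,2.2,0,0,-0,-0,10, -2,2,0,0,-0,-0,10, -2,1.9,0,0,-0,-0,10, -2.2,1.7,0,0,-0,-0,10, -2.4,1.6,0,0,-0,-0,10,
rows 8 end [ 0.5494 -0.3696  0.067 ]
```

Emit:
servo_tool(increments=[-1.5,2.5,0.5,0,0,0,10,-1.5,2.5,0.5,0,0,0,10,-1.5,2,0,0,0,0,10,-2,2,0,0,0,0,10,0,0,0,0,0,0,10,0,0,0,0,0,0,10,0,0,0,0,0,0,10,0,0,0,0,0,0,10])

```text
clock: 33.8
tcp_pos: [0.5613, -0.3589, 0.0671]
orientation: [-3.14, 0.053, -0.01]
contact_force: [8.6, 7.8, -13.9]
grip_width: 0.0212
```

```bash
cat >> h.py <<'E'
def tang():
    p,M,o=pose(); d=p[:2]-AX; d/=np.hypot(*d); F=o['contact_force'][:2]; t=np.array([d[1],-d[0]])
    print('th',ang(p),'tang F (neg=resist)',F@t,'radial',F@d)
E
python3 - <<'E'
from h import *
st();tang()
crankplan(.3,8,r=.045)
E
```

```text
t 33.8 tcp [ 0.5613 -0.3589  0.0671] phi -1.9 tilt [0.0066 0.0005] F [  8.6   7.8 -13.9] w 21.2 q [ 0.14  0.69  0.49  1.73 -0.42  0.82  0.79]
th (np.float64(0.6386346241256454), np.float64(0.04475988055792242)) tang F (neg=resist) -11.453164396432124 radial 1.8357754533792094
th 0.6386346241256454 r 0.04475988055792242
-0.8,1.5,0.1,-0.001,-0.007,0,10, -1.1,1.3,-0,0,0,0,10, -1.1,1.2,-0,0,0,0,10, -1.2,1.2,-0,0,0,0,10, -1.2,1.2,-0,0,0,0,10, -1.3,1.1,-0,0,0,0,10, -1.3,1.1,-0,0,0,0,10, -1.4,1,-0,0,0,0,10,
rows 8 end [ 0.5516 -0.3682  0.067 ]
```

Emit:
servo_tool(increments=[-0.5,0.5,0,0,0,0,10,-0.5,0.5,0,0,0,0,10,0,0,0,0,0,0,10,0,0,0,0,0,0,10,0,0,0,0,0,0,10,0,0,0,0,0,0,10,0,0,0,0,0,0,10,0,0,0,0,0,0,10])

```text
clock: 34.8
tcp_pos: [0.5612, -0.3591, 0.0671]
orientation: [-3.14, 0.052, -0.012]
contact_force: [11.2, 8.4, -15.1]
grip_width: 0.0211
```

```bash
python3 - <<'E'
from h import *
st();tang()
E
```

```text
t 34.8 tcp [ 0.5612 -0.3591  0.0671] phi -1.9 tilt [0.0076 0.0012] F [ 11.2   8.4 -15.1] w 21.1 q [ 0.14  0.69  0.48  1.73 -0.42  0.82  0.79]
th (np.float64(0.6432727790810762), np.float64(0.04476194748580994)) tang F (neg=resist) -13.57911823354367 radial 3.5096845715895775
```

Clamped at ~13.6 N tangential. Release and lift, look.

Emit:
servo_tool(increments=[0,0,0,0,0,0,45,0,0,0,0,0,0,45,0,0,0,0,0,0,45,0,0,-20,0,0,0,45,0,0,-30,0,0,0,45,0,0,-30,0,0,0,45,0,0,-30,0,0,0,45,0,0,0,0,0,0,45])

```text
clock: 35.8
tcp_pos: [0.5577, -0.3632, 0.1806]
orientation: [3.138, -0.058, 0.011]
contact_force: [0.4, -0.1, -0.3]
grip_width: 0.045
```

```bash
python3 - <<'E'
from h import *
st()
p,D=snap('top','10');snap('side','10')
C=cloud('top',D);X,Y,Z=C[...,0],C[...,1],C[...,2]
for nm,b in dict(v1=(.54,.61,-.21,-.11,.081,.1),v2=(.45,.53,-.21,-.11,.081,.1),fin=(.4,.62,-.04,.05,.06,.08),org=(.4,.62,-.04,.05,.03,.08),fence=(.39,.47,-.145,-.11,.034,.05),jaw=(.39,.47,-.22,-.16,.034,.05),dr=(.42,.70,.08,.45,.004,.012)).items():
    m=(X>b[0])&(X<b[1])&(Y>b[2])&(Y<b[3])&(Z>b[4])&(Z<b[5]);q=C[m]
    if len(q): print(nm,len(q),(np.percentile(q,1,axis=0)+np.percentile(q,99,axis=0))/2,np.ptp(q,axis=0),cv2.minAreaRect(q[:,:2].astype(np.float32)*1000))
# drawer inner floor corners per rows
for x in(.47,.55,.63):
    m=(abs(X-x)<.01)&(Z>.003)&(Z<.012)&(Y>.08)&(Y<.45); print('y range x',x,np.percentile(C[m][:,1],[1,99]))
for y in(.15,.25,.35):
    m=(abs(Y-y)<.01)&(Z>.004)&(Z<.012)&(X>.42)&(X<.7); print('x range y',y,np.percentile(C[m][:,0],[1,99]))
    m=(abs(Y-y)<.01)&(Z>.046)&(Z<.055)&(X>.42)&(X<.5); print('rim near',np.percentile(C[m][:,0],[1,50,99]))
plan([(.545,-.15,.18,-2,30,5),(.503,.0103,.16,-88,30,11)])
E
```

```text
t 35.8 tcp [ 0.5577 -0.3632  0.1806] phi -2.1 tilt [ 0.0067 -0.0034] F [ 0.4 -0.1 -0.3] w 45.0 q [ 0.09  0.56  0.56  1.66 -0.34  1.01  0.73]
v1 197 [ 0.57100707 -0.15712909  0.08572536] [0.0312997  0.03189407 0.00916726] ((571.3772583007812, -157.45172119140625), (30.616697311401367, 31.70132827758789), 25.156845092773438)
v2 192 [ 0.49154054 -0.15490993  0.08534977] [0.03074748 0.03255975 0.00764021] ((491.6494140625, -154.17591857910156), (29.43779754638672, 31.30069351196289), 24.450958251953125)
fin 268 [0.50300248 0.00999843 0.07107445] [0.09692645 0.01433283 0.00988785] ((502.9747314453125, 10.26086711883545), (97.30699920654297, 11.932623863220215), 1.7686740159988403)
org 1409 [0.50283054 0.01025215 0.05402996] [0.14925658 0.04751505 0.04321706] ((502.692626953125, 10.326310157775879), (150.071044921875, 44.939796447753906), 1.7510323524475098)
fence 192 [ 0.4422644  -0.12347933  0.03868034] [0.05608662 0.01612523 0.00926863] ((442.0372314453125, -123.27725219726562), (15.431510925292969, 56.12217712402344), 88.36747741699219)
jaw 211 [ 0.44115283 -0.18286265  0.03826505] [0.
[... 495 characters left out ...]
861  0.4403266 ]
x range y 0.25 [0.44535551 0.65400648]
rim near [0.43973121 0.44232999 0.44458951]
x range y 0.35 [0.44940615 0.65844548]
rim near [0.44388551 0.48651308 0.49865569]
-3.8,-42.2,-0.6,0,-0,-0,30, -3.8,-42.2,-0.6,0,-0.001,-0,30, -3.8,-42.2,-0.6,0,-0,-0,30, -3.8,-42.2,-0.6,0,-0.001,-0.001,30, -3.8,-42.2,-0.5,0,-0,-0,30, -4.3,-14.4,1.8,0,-0,0.136,30, -6.2,-13.7,1.8,0,-0,0.136,30, -8.1,-12.7,1.8,0,-0,0.137,30,
-9.7,-11.5,1.8,0,-0,0.136,30, -11.2,-10.1,1.8,0,-0,0.137,30, -12.5,-8.5,1.8,0,-0,0.136,30, -13.5,-6.7,1.8,0,-0,0.137,30, -14.3,-4.8,1.8,0,-0,0.136,30, -14.8,-2.8,1.8,-0,-0,0.137,30, -15,-0.8,1.9,-0,-0,0.136,30, -15.1,1.2,1.8,-0,-0,0.137,30,
rows 16 end [0.503  0.0103 0.16  ]
```

View pics/side10.png

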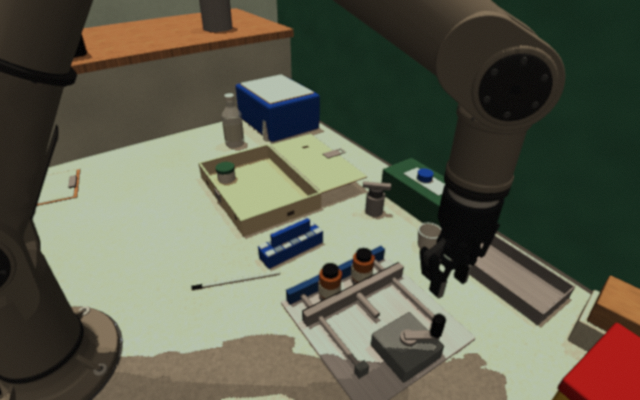

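View pics/top10.png

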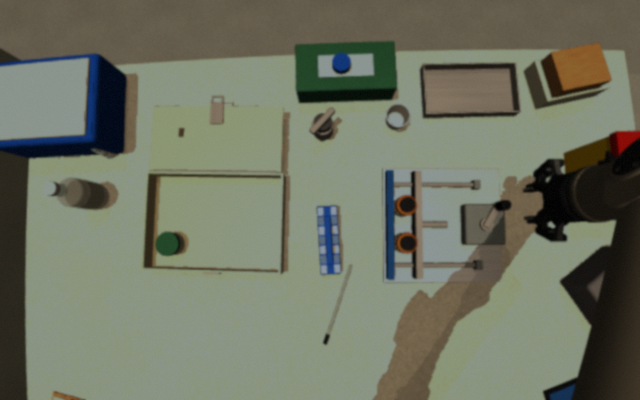

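```bash
python3 - <<'E'
from h import *
plan([(.545,-.15,.19,20,40,6),(.503,.0103,.15,91.75,40,10)])
E
```

```text
-3.2,-35.2,-2.2,0,-0,-0.064,40, -0.9,-35.3,-2.1,0,-0,-0.064,40, 1.4,-35.3,-2.2,0,-0,-0.064,40, 3.6,-35.1,-2.1,0,-0.001,-0.064,40, 5.8,-34.8,-2.2,0,-0,-0.065,40, 8.1,-34.4,-2.1,0.001,-0.001,-0.064,40, 1.5,-16.5,4,-0,0,-0.125,40, 3.6,-16.2,4,-0,0,-0.125,40,
5.6,-15.6,4,-0,0,-0.125,40, 7.5,-14.8,4,-0,0,-0.125,40, 9.2,-13.7,4,-0,0,-0.125,40, 10.9,-12.5,4,-0,0,-0.126,40, 12.4,-11,4,-0,0,-0.125,40, 13.6,-9.4,4,-0,0,-0.126,40, 14.7,-7.6,4,-0,-0,-0.125,40, 15.6,-5.7,4,-0,-0,-0.126,40,
rows 16 end [0.503  0.0103 0.15  ]
```

Emit:
servo_tool(increments=[-3,-35,-2,0,0,-0.064,40,-1,-35,-2,0,0,-0.064,40,1.5,-35,-2,0,0,-0.064,40,3.5,-35,-2,0,-0.001,-0.064,40,6,-35,-2,0,0,-0.064,40,8,-34.5,-2,0,-0.001,-0.064,40,1.5,-16.5,4,0,0,-0.125,40,3.5,-16,4,0,0,-0.125,40])

```text
clock: 36.9
tcp_pos: [0.536, -0.1175, 0.1794]
orientation: [-3.0, -0.933, 0.004]
contact_force: [0.2, 0.4, -0.4]
grip_width: 0.0403
```

Emit:
servo_tool(increments=[5.5,-15.5,4,0,0,-0.125,40,7.5,-15,4,0,0,-0.125,40,9,-13.5,4,0,0,-0.125,40,11,-12.5,4,0,0,-0.125,40,12.5,-11,4,0,0,-0.125,40,13.5,-9.5,4,0,0,-0.125,40,14.5,-7.5,4,0,0,-0.125,40,15.5,-5.5,4,0,0,-0.125,40])

```text
clock: 37.9
tcp_pos: [0.5025, 0.0096, 0.1473]
orientation: [-2.186, -2.255, 0.004]
contact_force: [0.0, 0.4, 0.6]
grip_width: 0.0399
```

```bash
python3 - <<'E'
from h import *
st()
plan([(.503,.0103,.12,91.75,40,8)])
E
```

```text
t 37.9 tcp [0.5025 0.0096 0.1473] phi 91.8 tilt [-0.0028 -0.0009] F [0.  0.4 0.6] w 39.9 q [-0.27  0.3   0.15  2.05 -0.06  0.8   1.52]
0.1,0.1,3.4,-0,0,0,40, 0.1,0.1,3.4,-0,0,0,40, 0.1,0.1,3.4,-0,0,0,40, 0.1,0.1,3.4,-0.001,0,0,40, 0.1,0.1,3.4,-0,0,0,40, 0.1,0,3.4,-0.001,0,0,40, 0.1,0.1,3.5,-0,0,0,40, 0,0,3.4,-0.001,0.001,0.001,40,
rows 8 end [0.503  0.0103 0.12  ]
```

```bash
python3 - <<'E'
from h import *
p,D=snap('side','11')
cv2.imwrite('pics/c11.png',cv2.resize(p[150:350,180:480],None,fx=2.5,fy=2.5)[:,:,::-1])
E
```

```text
(no output)
```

View pics/c11.png

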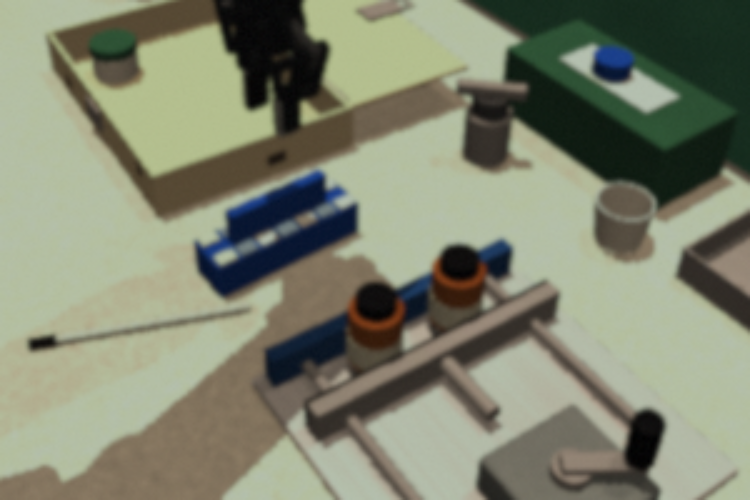

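Emit:
servo_tool(increments=[0.5,0.5,20.5,0,0,0,40,0,0,20.5,-0.001,0,0,40,0,0,20.5,-0.001,0,0,40,0,0,20.5,-0.001,0,0,40,0,0,20,0,0,0,40,0,0,0,0,0,0,3,0,0,0,0,0,0,3,0,0,0,0,0,0,3], squeeze=45)

```text
clock: 38.95
tcp_pos: [0.5044, 0.0097, 0.0468]
orientation: [2.19, 2.249, 0.003]
contact_force: [-0.4, 0.4, -1.4]
grip_width: 0.0111
```

```bash
python3 - <<'E'
from h import *
st()
plan([(.503,.0103,.15,91.75,3,8),(.5476,.218,.15,87.6,3,8)])
E
```

```text
t 39.0 tcp [0.5044 0.0097 0.0468] phi 91.5 tilt [ 0.003  -0.0003] F [-0.4  0.4 -1.4] w 11.1 q [-0.24  0.47  0.12  2.11 -0.1   0.57  1.55]
0.1,-0.1,-12.9,0,0,-0,3, 0.1,-0.1,-12.9,0,0,-0.001,3, 0.1,-0.1,-12.9,0.001,0,-0,3, 0.1,-0.2,-12.9,0,0,-0.001,3, 0.1,-0.2,-12.9,0.001,0,-0,3, 0,-0.1,-12.9,0,0,-0.001,3, 0.1,-0.2,-12.9,0.001,0,-0,3, 0,-0.2,-12.9,0,0,-0.001,3,
25.8,6.4,-0,0,0,0.009,3, 25.8,6.1,-0,0,0,0.009,3, 25.9,5.9,-0,0,0,0.009,3, 26,5.7,-0,0,0,0.009,3, 26,5.4,-0,0,0,0.009,3, 26,5.2,-0,0,0,0.009,3, 26.1,5,-0,0,0,0.009,3, 26.1,4.8,-0,0,0,0.01,3,
rows 16 end [0.5476 0.218  0.15  ]
```

Emit:
servo_tool(increments=[0,0,-4,0,0,0,3,0,0,-10,0,0,0,3,0,0,-16,0,0,0,3,0,0,-18,0,0,0,3,0,0,-18,0,0,0,3,0,0,-18,0,0,0,3,0,0,-14,0,0,0,3,0,0,-5,0,0,0,3])

```text
clock: 39.95
tcp_pos: [0.5043, 0.0098, 0.1506]
orientation: [2.189, 2.249, 0.004]
contact_force: [0.2, 0.2, -1.0]
grip_width: 0.0111
```

Emit:
servo_tool(increments=[20,5.5,0,0,0,0.009,3,28,6,0,0,0,0.009,3,30,6,0,0,0,0.009,3,30,6,0,0,0,0.009,3,30,6,0,0,0,0.009,3,30,6,0,0,0,0.009,3,25,5,0,0,0,0.009,3,15,3,0,0,0,0.009,3])

```text
clock: 40.95
tcp_pos: [0.5476, 0.219, 0.1488]
orientation: [2.269, 2.172, 0.001]
contact_force: [-0.3, -0.1, -1.5]
grip_width: 0.011
```

```bash
python3 - <<'E'
from h import *
st()
p,D=snap('side','12');snap('top','12')
plan([(.5476,.218,.053,87.6,3,8)])
E
```

```text
t 41.0 tcp [0.5476 0.219  0.1488] phi 87.5 tilt [ 0.0012 -0.0005] F [-0.3 -0.1 -1.5] w 11.0 q [-0.57  0.43  0.1   1.85 -0.06  0.87  1.09]
-0.2,-0,12,0,-0,-0,3, -0.2,-0,12,0,-0,-0,3, -0.2,-0,12,0,-0,-0,3, -0.2,-0,12,0,-0,-0,3, -0.2,-0.1,12,0,-0,-0,3, -0.1,-0,12,0.001,-0,-0,3, -0.2,-0.1,11.9,0,-0,-0,3, -0.1,-0,12,0.001,-0,-0.001,3,
rows 8 end [0.5476 0.218  0.053 ]
```

View pics/side12.png

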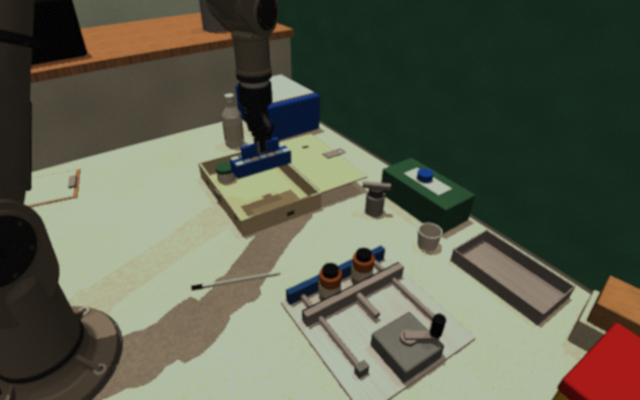

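Organizer held level at (262,155) over the drawer, vials clamped at (330,278) and (363,265). Lowering.

Emit:
servo_tool(increments=[0,0,18,0,0,0,3,0,0,18,0,0,0,3,0,0,18,0,0,0,3,0,0,18,0,0,0,3,0,0,12,0,0,0,3,0,0,7,0,0,0,3,0,0,3,0,0,0,3,0,0,1,0,0,0,3])

```text
clock: 42.05
tcp_pos: [0.5484, 0.2177, 0.0544]
orientation: [2.269, 2.17, 0.003]
contact_force: [0.2, -0.0, -1.3]
grip_width: 0.011
```

```bash
python3 - <<'E'
from h import *
st()
E
```

```text
t 42.0 tcp [0.5484 0.2177 0.0544] phi 87.4 tilt [ 0.0026 -0.0002] F [ 0.2 -0.  -1.3] w 11.0 q [-0.55  0.56  0.09  1.9  -0.07  0.68  1.11]
```

Emit:
servo_tool(increments=[0,0,1,0,0,0,3,0,0,1,0,0,0,3,0,0,0.5,0,0,0,3,0,0,0,0,0,0,30,0,0,0,0,0,0,30,0,0,0,0,0,0,30,0,0,-10,0,0,0,30,0,0,-25,0,0,0,30])

```text
clock: 43.05
tcp_pos: [0.5473, 0.2173, 0.0867]
orientation: [2.27, 2.17, -0.001]
contact_force: [-0.9, -0.7, 0.5]
grip_width: 0.0299
```

Emit:
servo_tool(increments=[0,0,-35,0,0,0,30,0,0,-35,0,0,0,30,0,0,-35,0,0,0,30,30,0,0,0,0,0,30,40,20,0,0,0,0,30,50,30,0,0,0,0,30,50,30,0,0,0,0,30,50,30,0,0,0,0,30])

```text
clock: 44.05
tcp_pos: [0.6685, 0.434, 0.1929]
orientation: [2.269, 2.17, 0.003]
contact_force: [1.3, -0.0, -0.0]
grip_width: 0.0295
```

```bash
python3 - <<'E'
from h import *
st()
snap('side','13');p,D=snap('top','13')
C=cloud('top',D);X,Y,Z=C[...,0],C[...,1],C[...,2]
for nm,b in dict(v1=(.54,.61,-.21,-.11,.081,.1),v2=(.45,.53,-.21,-.11,.081,.1),fin=(.45,.65,.18,.26,.07,.09),org=(.45,.65,.16,.27,.03,.085),jaw=(.39,.47,-.22,-.16,.034,.05)).items():
    m=(X>b[0])&(X<b[1])&(Y>b[2])&(Y<b[3])&(Z>b[4])&(Z<b[5]);q=C[m]
    if len(q): print(nm,len(q),(np.percentile(q,1,axis=0)+np.percentile(q,99,axis=0))/2,'zmed',np.median(q[:,2]),cv2.minAreaRect(q[:,:2].astype(np.float32)*1000))
E
```

```text
t 44.0 tcp [0.6685 0.434  0.1929] phi 87.4 tilt [ 0.0028 -0.    ] F [ 1.3 -0.  -0. ] w 29.5 q [-0.71  0.72  0.1   1.24 -0.07  1.18  0.92]
v1 194 [ 0.57180561 -0.15711769  0.08575644] zmed 0.0856885748709314 ((571.2134399414062, -157.12632751464844), (30.560949325561523, 31.484846115112305), 24.46538543701172)
v2 193 [ 0.49150521 -0.15491952  0.08539047] zmed 0.08561280720686903 ((491.87847900390625, -154.5352783203125), (29.315458297729492, 31.67798614501953), 24.061796188354492)
fin 289 [0.54785799 0.21684179 0.07481436] zmed 0.07586047633558879 ((547.9395141601562, 217.62876892089844), (13.382548332214355, 99.79507446289062), 87.65117645263672)
org 1383 [0.54833533 0.21776829 0.05510404] zmed 0.04511776957709146 ((565.4396362304688, 213.16513061523438), (67.6781005859375, 186.50584411621094), 77.8298110961914)
jaw 210 [ 0.44119581 -0.18363109  0.0386045 ] zmed 0.03894002250684675 ((442.0059814453125, -183.46678161621094), (17.707773208618164, 56.570133209228516), 87.28507995605469)
```

View pics/side13.png

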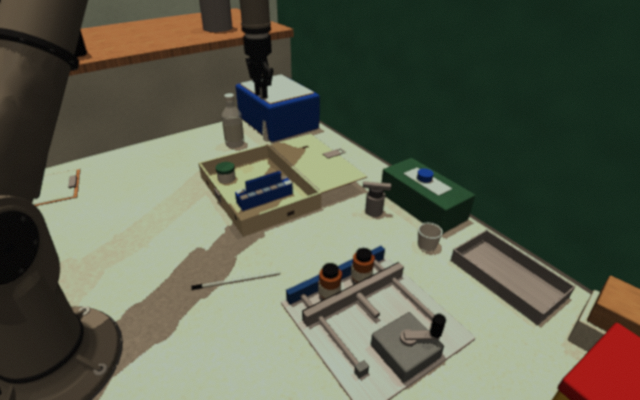

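View pics/top13.png

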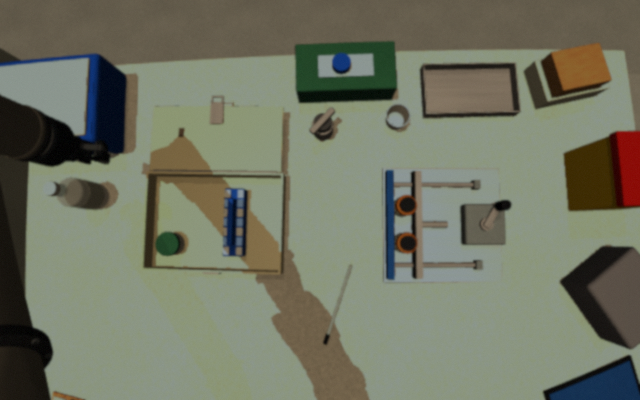

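```bash
python3 - <<'E'
from h import *
st();print(hand_in())
E
```

```text
t 44.1 tcp [0.6674 0.4391 0.1901] phi 87.7 tilt [0.0012 0.0024] F [ 0.9  0.8 -0.1] w 30.1 q [-0.71  0.72  0.1   1.24 -0.07  1.18  0.92]
the job is handed in; nothing more can be done
None
```

The job is done and handed in at about 44 s. The two brown vials that were there are clamped against the fence, and the blue organizer is flat in the drawer.

- **Jaw wound back:** I turned the crank back to its stop, where the knob pushed back with about 13 N. The camera put the jaw face at 33.6 mm, against the stated 32 mm.
- **Vials:** I lifted both out and stood them in the bay with the jaw fully open. I then cranked in to about 6.9 rad (jaw at about 34.6 mm), with about 13.6 N along the knob's path.
- **Last check, vials:** Both stood upright with cap tops at 86 mm, and neither had moved since clamping.
- **Last check, organizer:** Its fin top was at 76 mm, which is right for lying flat on the drawer floor.
- **Left alone:** In the last pictures the jar was still standing in the drawer, and the crusher, rod and cup were where they started.

Two readings disagreed slightly. The camera placed the crank axis about 2.6 mm off from where gripping the knob put it, and I used the gripped position. While gripping the knob, the wrist also read a downward pull of up to about 21 N, which I did not explain. I saw no sign of anything being knocked aside during the run.

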